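# Refill the latched marker dispenser

### The job

Refill the marker dispenser: lift its latch bar and tip it right back, pull the magazine drawer fully open by its handle, and drop every jumbo marker lying on the desk flat into the chute, each with its cap in the wide left-hand end of the slot. Then push the drawer fully shut and tip the latch bar forward again so that it drops home over the striker. Leave the pencil pot and the staple remover where they are.

Things in the scene. Friction and masses are not known exactly. Their poses are not given: they have to be found in the camera images.
- chute (a point): Mouth centre of the vertical gravity chute, on the drawer's grey top deck, 114 mm above the desk; rides with the drawer. z up, +y along the slot to the left (seen from the drawer's front), +x to the cabinet's back. Slot y = -61 to 61 mm; keyed: 44 mm wide in x for y = 20 to 61 (cap end), 29 mm wide for y = -61 to -30 (barrel end). Hidden in the cabinet when the drawer is shut.
- chute_floor (a point): Centre of the chute's floor, 104 mm under the mouth, same axes; five markers piled flat reach to 14 mm below the mouth. At y = -30 to 20 mm the deck has finger wells on both sides of the slot, 44 mm deep, reaching 60 mm forward to the front panel and 55 mm back from the slot's middle, so fingers holding a marker can sink in and open there.
- magazine (a joint): Slide of the magazine drawer, m: 0 = shut, 0.105 = fully open (then the mouth is 45 mm in front of the cabinet's front edge). It moves along -x of point chute. About 2 N of friction, stays where it is left. While the latch bar is down its tooth stands 3 mm in front of the drawer's striker and blocks the drawer.
- handle (a point): Middle of the drawer's dark bar handle: 10 mm thick, 90 mm long, level, along y of point chute, 45 mm in front of the front panel, 102 mm above the desk; the panel's top is at 116 mm, the cabinet's top at 128 mm. Rides with the drawer; axes as point chute.
- latch (a joint): Hinge of the steel drop-latch bar on the cabinet top, rad: 0 = level, pointing forward, its tooth dropped in front of the striker (24 mm wide steel lug on the front panel, top 128 mm above the desk); grows as the free end is lifted; 1.57 upright; 1.9 end stop, leaning back, where it stays. Let go short of upright it falls forward and down by its weight (100 g).
- latch_pivot (a point): Hinge axis of the latch bar, between two steel ears on top of the cabinet, 146 mm above the desk; the axis runs along y of point chute, and this point has the same axes as point chute. Fixed.
- latch_tab (a point): Grip point on the free end of the latch bar, 112 mm from the pivot: the bar is 12 mm wide (along the hinge axis) and 8 mm thick and ends 13 mm beyond this point; its tooth hangs 36 mm down from it, 27 mm nearer to the pivot (10 mm long, 12 mm wide). Moves with the bar.
- pot: Squat tan clay pencil pot, 90 mm across, 85 mm high, with three pencils up to 170 mm high; loose bystander. Origin centre of underside.
- remover: Black staple remover, 60 x 16 x 30 mm; loose bystander. Origin centre of underside.
- marker0: Jumbo flat marker, 110 mm long, 18 mm thick, 35 g: white barrel 76 mm long, 22 mm wide, and at its +x end a black cap 34 mm long, 36 mm wide. Origin at mid-length, width and thickness (barrel x = -55 to 21 mm, cap 21 to 55); balances within 5 mm of it. z through the thickness, either face may be up. Lies flat on the desk at the start. May be absent.
- marker0_cap (a point): Centre of the cap of marker0, 38 mm from its origin along x.
- marker1: Jumbo flat marker, 110 mm long, 18 mm thick, 35 g: white barrel 76 mm long, 22 mm wide, and at its +x end a black cap 34 mm long, 36 mm wide. Origin at mid-length, width and thickness (barrel x = -55 to 21 mm, cap 21 to 55); balances within 5 mm of it. z through the thickness, either face may be up. Lies flat on the desk at the start. May be absent.
- marker1_cap (a point): Centre of the cap of marker1, 38 mm from its origin along x.
- marker2: Jumbo flat marker, 110 mm long, 18 mm thick, 35 g: white barrel 76 mm long, 22 mm wide, and at its +x end a black cap 34 mm long, 36 mm wide. Origin at mid-length, width and thickness (barrel x = -55 to 21 mm, cap 21 to 55); balances within 5 mm of it. z through the thickness, either face may be up. Lies flat on the desk at the start. May be absent.
- marker2_cap (a point): Centre of the cap of marker2, 38 mm from its origin along x.
- marker3: Jumbo flat marker, 110 mm long, 18 mm thick, 35 g: white barrel 76 mm long, 22 mm wide, and at its +x end a black cap 34 mm long, 36 mm wide. Origin at mid-length, width and thickness (barrel x = -55 to 21 mm, cap 21 to 55); balances within 5 mm of it. z through the thickness, either face may be up. Lies flat on the desk at the start. May be absent.
- marker3_cap (a point): Centre of the cap of marker3, 38 mm from its origin along x.
- marker4: Jumbo flat marker, 110 mm long, 18 mm thick, 35 g: white barrel 76 mm long, 22 mm wide, and at its +x end a black cap 34 mm long, 36 mm wide. Origin at mid-length, width and thickness (barrel x = -55 to 21 mm, cap 21 to 55); balances within 5 mm of it. z through the thickness, either face may be up. Lies flat on the desk at the start. May be absent.
- marker4_cap (a point): Centre of the cap of marker4, 38 mm from its origin along x.
Mind the look-alikes: they are no part of the job. What is shaped like the marker1 but orange or red is not meant.

How it is judged (in metres and radians):
On the way, in this order (a step that is already met when the one before it is completed fails the run):
1. the latch bar is tipped right back (past upright) (value of joint latch above 1.6 rad), for 0.2 s.
2. the magazine drawer is pulled open (at least 95 mm of its 105 mm) (value of joint magazine above 0.095 m), for 0.2 s.
3. every marker present lies in the chute, below the mouth, cap in the wide left end (x of marker0 in the frame of chute between -0.009 and 0.009 m and y of marker0 in the frame of chute between -0.013 and 0.013 m and z of each of marker0, marker1, marker2, marker3, marker4 in the frame of chute below -0.017 m and y of each of marker0_cap, marker1_cap, marker2_cap, marker3_cap, marker4_cap in the frame of chute above 0.02 m and angle between the x axis of each of marker0, marker1, marker2, marker3, marker4 and the y axis of chute, either way round below 0.2 rad and x of marker1 in the frame of chute between -0.009 and 0.009 m and y of marker1 in the frame of chute between -0.013 and 0.013 m and x of marker2 in the frame of chute between -0.009 and 0.009 m and y of marker2 in the frame of chute between -0.013 and 0.013 m and x of marker3 in the frame of chute between -0.009 and 0.009 m and y of marker3 in the frame of chute between -0.013 and 0.013 m and x of marker4 in the frame of chute between -0.009 and 0.009 m and y of marker4 in the frame of chute between -0.013 and 0.013 m), for 0.2 s.
4. the drawer is shut again (within 4 mm) (all of step 3 and value of joint magazine below 0.004 m), for 0.2 s.
At the end, for the whole second after the job is handed in: Latch bar down in its catch (0.06 rad), drawer shut (4 mm), every marker at rest in the chute: centre within 9 mm of the slot's middle line, 13 mm of its mid-length and 17 mm or more below the mouth, along the slot within 0.2 rad, cap at the wide left end (all of step 4 and value of joint latch below 0.06 rad and velocity of joint latch between -0.05 and 0.05 rad/s and linear speed of each of marker0, marker1, marker2, marker3, marker4 below 0.03 m/s); the robot touches nothing.
It fails at once if the pencil pot is moved more than 3 cm (distance of pot from where it was at the start of the episode above 0.03 m).
It fails at once if the staple remover is moved more than 3 cm (distance of remover from where it was at the start of the episode above 0.03 m).
Of marker0, marker1, marker2, marker3, marker4 only 3 to 5 are there at a start; the rules pass over those that are not, and their reading is None.
At some moment in a run one of marker0, marker1, marker2, marker3, marker4 may be knocked a few centimetres aside while the robot is not near it.
Once in a run the grip may slacken for a moment while it holds something.
It also fails if it takes over 210 s, if anything falls off the work surface, if the arm or the gripper's body presses on something with over 40 N, if the wrist force passes 120 N, or if a joint passes its speed limit or range.

### The arm

A 6-joint arm with a two-finger parallel gripper is mounted at the origin on the work surface. World frame = base frame: x ahead of the robot, y to its left, z up, the work surface at z = 0. Lengths are in m, angles in degrees, forces in N, time in s.
With the tool pointing down it reaches from about 0.35 to 0.875 m from the base axis. Payload 4.2 kg.
Tool frame: the origin (TCP) lies midway between the tips of the shut fingers; the grasp point (between the pads) lies 19 mm behind it; z points along the fingers, y is the direction in which the jaws open and shut (so a half turn about z gives the same grasp; the last joint's range is limited). The gripper opens to 87 mm and grips with 3 to 60 N. Pads are 19 mm wide; open, the fingers measure 117 mm over their backs; the gripper's body (75 mm by 190 mm) begins 51 mm behind the grasp point.
Start: joints at [-57.491, 22.042, 0.453, 0, -68.411, -14.817], TCP at [0.19, -0.595, 0.223] pointing down, gripper open.
Joint ranges: [-179.83, 179.83], [-69.29, 118.12], [-61.27, 80.66], [-181.25, 117.63], [-171.15, -9.14], [-177.46, 177.46]. Speed limits (degrees/s): [159.86, 159.86, 180, 180, 180, 180].

### API

Orientations are given as a 3x3 rotation matrix whose columns are the frame's x, y, z axes.
In Python, from station import sense, capture, get_calibration, finish_job, spot_in, spot_point gives the robot as it stands.
- The arm moves only by the shell command python3 -m inch 'ROWS'. ROWS is JSON, a list of rows, each an object with "fingers": the finger opening in cm, from 0 to 8.7; "delta_pos": the shift along the tool's x, y, z in cm, a list of three; "spin": the turn about the tool's z in degrees. In form: [{"fingers": fingers, "delta_pos": [dx, dy, dz], "spin": spin}, ...]. A call has 1 to 20 rows; each row is the pose to reach, as a shift and turn from the pose commanded when the call began, along the tool's axes at that moment; what a row does not reach only later rows make up. A row lasts 1/10 s, in which the tool goes at most 50 mm and 8.59 degrees, less where a joint would pass 70% of its speed; a pose out of reach is approached as far as the arm can. A call with a gripper value outside its range is refused whole. The fingers move at their own pace and stop on an object; the grip force is fixed at half the most. Time passes only in rows, so rows that repeat a pose let the fingers close. It gives the time, the measured TCP pose, the force and the opening at its end, in the units of the state.
- sense(): the state, without advancing time (a new reading comes with each control period).
- capture(name): name is "side" or "top"; returns the picture (400x640x3 uint8, red, green, blue); there is no depth.
- get_calibration(name): a dict with "K" (3x3 intrinsics, pixels), "T" (4x4, takes a point from camera to world coordinates). Camera axes: x right, y up, looking along -z (the intrinsics and any distortion apply to the point x, -y, -z); pixel columns grow to the right and rows downward; lengths in m; the calibration is good to about 2 mm. A picture is of the moment at which its call begins. get_calibration takes no time and is no camera call.
- finish_job(): hands the job in, once; it reports no verdict.
Trained networks look in the newest picture that a camera, given by its name, has taken for a name from the list of things; names that differ only in an ending like _2 or _b are one class to them, and where a whole thing is asked for, a point or a joint stands for the part that bears it (a point fixed in the world has none). Each returns a list of dicts, best first, with "conf" (0 to 1); they miss things now and then, are a little off and sometimes report something else, mostly with a low value. They report only what shows in the picture. A call takes as long as a camera call. They do not tell look-alikes from the thing itself.
- spot_in(camera, target): "extent" ([left, top, right, bottom] as shares, 0 to 1, of the picture: columns of its width, rows of its height, round what is visible of it).
- spot_point(camera, target): "location" ([column, row] as shares, 0 to 1, of the picture: columns of its width, rows of its height: a listed point, or the origin of a listed thing).
The state is a dict: "time_s": time; "joints": joint angles; "joint_velocities": joint speeds; "effort": joint torques, N m; "tcp_pos": TCP position; "ee_rot": TCP orientation; "wrist_force": force on the tool from outside, world axes, zero at the start; "moment": the same for the moment, N m; "gripper_width": opening from 0.0 (shut) to 1.0 (fully open).
Only numpy, scipy, OpenCV 4.12 (cv2) and the standard library are available. Lean on these libraries where they do the work, as an engineer would, in place of code of your own. Each camera call takes 0.05 s, during which the arm holds its last target.

## Working session

There is one attempt and no reset: what is moved stays moved. The work goes in short steps, Python scripts to look and compute and a shell command to move; the robot and the scene stay as the last step left them, time stands still between calls to the robot, and variables do not carry over. Pictures are saved under pics/ and viewed, and the job is handed in when it is done.

```bash
ls -la; mkdir -p pics; python3 - <<'E'
from station import *
import cv2
s=sense();print(s)
for c in ("top","side"):
    im=capture(c);cv2.imwrite(f"pics/a_{c}.png",im[:,:,::-1])
    k=get_calibration(c);print(c,k)
E
```

```text
total 12
drwxr-xr-x  3 agent agent 4096 Dec  7 15:03 .
drwxr-xr-x 23 root  root  4096 Dec  7 15:03 ..
drwxr-xr-x  2 agent agent 4096 Dec  7 15:03 pics
{'time_s': 0.0, 'joints': array([-5.74907242e+01,  2.20910099e+01,  3.79809910e-01, -3.15136845e-02,
       -6.84110342e+01, -1.48157129e+01]), 'joint_velocities': array([-0.00680613,  0.01732627, -0.1234273 ,  0.03498886, -0.05177118,
        0.03124643]), 'effort': array([-4.24409509e-04, -3.90664923e+01,  1.87407482e+01,  4.22013894e+00,
        1.10095425e-02, -2.30133583e-04]), 'tcp_pos': array([ 0.18978917, -0.5948489 ,  0.22145066]), 'ee_rot': array([[-9.52757268e-01, -3.03731916e-01, -7.15237670e-04],
       [-3.03732754e-01,  9.52755012e-01,  2.07391236e-03],
       [ 5.15328997e-05,  2.19317618e-03, -9.99997594e-01]]), 'wrist_force': array([0.16795259, 0.06198213, 0.05990322]), 'moment': array([0.03884167, 0.05116241, 0.03448877]), 'gripper_width': 0.9995891021951945}
top {'K': array([[424.85276226,   0.        , 319.39783167],
       [  0.        , 424.85276226, 199.94107936],
       [  0.        ,   0.        ,   1.        ]]), 'T': array([[ 0.01415443,  0.99607252, -0.08740244,  0.47403671],
       [-0.99948345,  0.01661668,  0.02750836,  0.05178728],
       [ 0.02885265,  0.08696793,  0.9957932 ,  1.30500805],
       [ 0.        ,  0.        ,  0.        ,  1.        ]])}
side {'K': array([[496.77091441,   0.        , 314.7850411 ],
       [  0.        , 496.77091441, 199.61773063],
       [  0.        ,   0.        ,   1.        ]]), 'T': array([[-0.81560634,  0.28105267, -0.50576249, -0.04144562],
       [-0.57843605, -0.41731479,  0.7008995 ,  0.86037865],
       [-0.01407249,  0.86420933,  0.50293558,  0.72054443],
       [ 0.        ,  0.        ,  0.        ,  1.        ]])}
```

View pics/a_top.png

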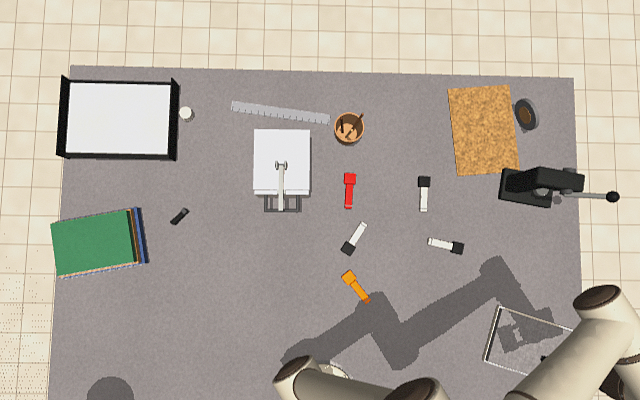

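View pics/a_side.png

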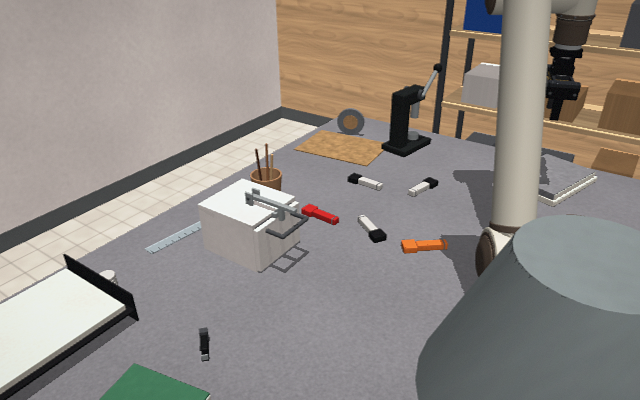

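```bash
cat > h.py <<'E'
from station import *
import numpy as np, cv2
C={c:get_calibration(c) for c in("top","side")}
def ray(c,u,v):
    K,T=C[c]["K"],C[c]["T"]
    d=np.array([(u-K[0,2])/K[0,0],-(v-K[1,2])/K[1,1],-1.0])
    return T[:3,3],T[:3,:3]@d
def onz(c,u,v,z):
    o,d=ray(c,u,v); return o+d*(z-o[2])/d[2]
def proj(c,p):
    K,T=C[c]["K"],C[c]["T"]
    q=T[:3,:3].T@(np.asarray(p,float)-T[:3,3]); return K[0,0]*q[0]/-q[2]+K[0,2],K[1,1]*-q[1]/-q[2]+K[1,2]
def tri(a,b):
    (o1,d1),(o2,d2)=ray("top",*a),ray("side",*b)
    d1=d1/np.linalg.norm(d1);d2=d2/np.linalg.norm(d2)
    A=np.stack([d1,-d2],1);t=np.linalg.lstsq(A,o2-o1,rcond=None)[0]
    p,q=o1+t[0]*d1,o2+t[1]*d2;return (p+q)/2,np.linalg.norm(p-q)
def spots(c,t):
    return [(round(r["conf"],2),round(r["location"][0]*640,1),round(r["location"][1]*400,1)) for r in spot_point(c,t)]
def shot(c,name,box=None,s=1):
    im=capture(c)
    if box: im=im[box[1]:box[3],box[0]:box[2]]
    im=cv2.resize(im,None,fx=s,fy=s,interpolation=cv2.INTER_CUBIC)
    cv2.imwrite(f"pics/{name}.png",im[:,:,::-1])
E
python3 - <<'E'
from h import *
for c in C: capture(c)
for t in ["handle","latch_tab","latch_pivot","marker0","marker0_cap","pot","remover","chute"]:
    for c in C: print(t,c,spots(c,t))
shot("top","b1",(230,100,480,320),3); shot("side","b2",(180,140,460,300),2.8)
E
```

```text
handle top [(0.73, 281.5, 208.3)]
handle side [(0.69, 293.8, 226.7)]
latch_tab top [(0.45, 279.3, 204.8)]
latch_tab side [(0.57, 290.2, 206.9)]
latch_pivot top [(0.61, 284.6, 161.3)]
latch_pivot side [(0.59, 252.9, 199.7)]
marker0 top [(0.84, 358.6, 285.4), (0.82, 348.6, 193.7), (0.67, 444.0, 244.8), (0.63, 350.7, 235.1), (0.51, 422.7, 191.7)]
marker0 side [(0.93, 424.8, 244.0), (0.92, 368.4, 223.5), (0.84, 364.9, 181.6), (0.67, 315.4, 211.7)]
marker0_cap top [(0.76, 421.1, 181.0)]
marker0_cap side [(0.68, 352.9, 182.4)]
pot top [(0.62, 346.4, 133.0)]
pot side [(0.91, 271.2, 197.3), (0.51, 295.7, 224.8)]
remover top [(0.65, 178.4, 216.4)]
remover side [(0.52, 202.7, 351.9)]
chute top []
chute side [(0.61, 254.9, 211.3)]
```

View pics/b1.png

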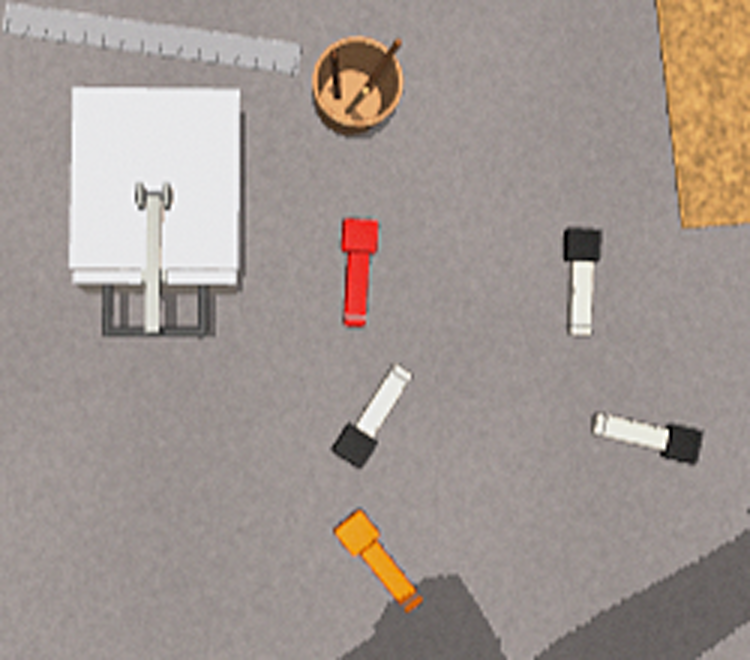

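View pics/b2.png

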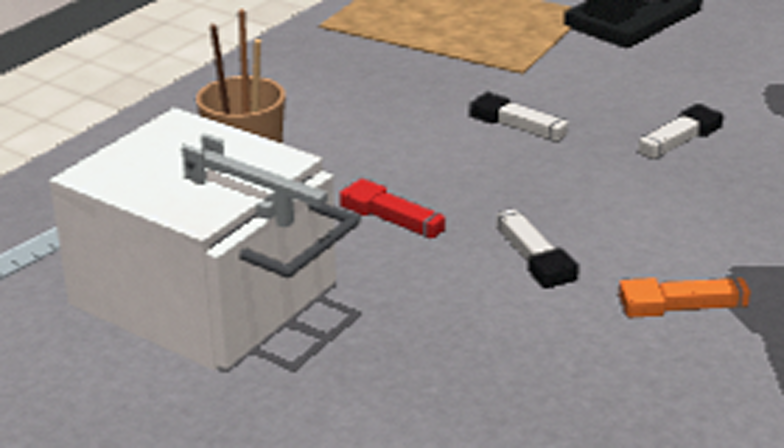

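```bash
python3 - <<'E'
from h import *
f=lambda x,y:(230+x/3,100+y/3)
for n,p,z in [("hL",(104,331),.105),("hR",(208,332),.105),("pivot",(154,193),.15),("barend",(152,331),.15),("panelL",(73,277),.116),("panelR",(239,277),.116),("cabBL",(72,88),.128),("cabBR",(240,89),.128),("cabFL",(70,268),.128),("cabFR",(240,268),.128)]:
    print(n,onz("top",*f(*p),z).round(4))
print(tri((281.5,208.3),(293.8,226.7)),tri((279.3,204.8),(290.2,206.9)),tri((284.6,161.3),(252.9,199.7)))
for n,a,b in [("A",(355,446),(400,369)),("B",(582,244),(581,334)),("C",(685,443),(596,423))]:
    A=onz("top",*f(*a),.018);B=onz("top",*f(*b),.015); print(n,A.round(4),B.round(4),np.linalg.norm(A-B))
print(onz("top",178.4,216.4,0.015),onz("top",346.4,133,0))
s=sense();print(s["joints"])
E
```

```text
hL [0.5474 0.1726 0.105 ]
hR [0.548  0.0749 0.105 ]
pivot [0.6717 0.1257 0.15  ]
barend [0.5453 0.1247 0.15  ]
panelL [0.5968 0.2016 0.116 ]
panelR [0.5994 0.0466 0.116 ]
cabBL [0.7734 0.2059 0.128 ]
cabBR [0.7759 0.0486 0.128 ]
cabFL [0.6038 0.2031 0.128 ]
cabFR [0.6066 0.0459 0.128 ]
(array([0.55235226, 0.12433373, 0.10102206]), np.float64(0.004387100544915285)) (array([0.55816014, 0.12718633, 0.15298534]), np.float64(0.00477236131391768)) (array([0.68186649, 0.11622545, 0.12617778]), np.float64(0.006675276932429399))
A [ 0.4409 -0.0732  0.018 ] [ 0.519  -0.1186  0.015 ] 0.09046324606119018
B [ 0.6498 -0.3048  0.018 ] [ 0.5576 -0.3039  0.015 ] 0.09230663737727102
C [ 0.4484 -0.4085  0.018 ] [ 0.4673 -0.3186  0.015 ] 0.09190451227324156
[0.53045477 0.43997865 0.015     ] [ 0.80053116 -0.06591745  0.        ]
[-5.74915850e+01  2.20425819e+01  4.50252962e-01 -1.69124208e-03
 -6.84131120e+01 -1.48176420e+01]
```

```bash
cat >> h.py <<'E'
def go(p,yaw=None):
    """delta (cm, tool axes) to TCP p; yaw = world angle (deg) of tool y measured from world +y, mod 180"""
    s=sense();R=s["ee_rot"]
    d=R.T@(np.asarray(p)-s["tcp_pos"])*100
    cur=np.degrees(np.arctan2(-R[0,1],R[1,1]))
    out=f"delta {d.round(2)} dist {np.linalg.norm(d):.1f}cm cur {s['tcp_pos'].round(4)} yaw {cur:.1f} j {s['joints'].round(0)} F {s['wrist_force'].round(1)} w {s['gripper_width']*8.7:.2f}cm t {s['time_s']:.1f}"
    if yaw is not None: out+=f" spin {-((yaw-cur+90)%180-90):.1f}"
    print(out)
E
python3 -c "
from h import *
go([.559,.125,.23],1)"
```

```text
delta [-57.05  57.42  -0.74] dist 80.9cm cur [ 0.1899 -0.5954  0.2225] yaw 17.7 j [-57.  22.   0.  -0. -68. -15.] F [ 0.  -1.1 -0.1] w 8.67cm t 1.1 spin 16.7
```

```bash
python3 -m inch '[{"fingers":5,"delta_pos":[-5,5,-3],"spin":2},{"fingers":5,"delta_pos":[-8,8,-3],"spin":3},{"fingers":5,"delta_pos":[-11,11,-3],"spin":4},{"fingers":5,"delta_pos":[-14,14,-3],"spin":5},{"fingers":5,"delta_pos":[-17,17,-3],"spin":6},{"fingers":5,"delta_pos":[-20,20,-3],"spin":7},{"fingers":5,"delta_pos":[-23,23,-3],"spin":8},{"fingers":5,"delta_pos":[-26,26,-3],"spin":9},{"fingers":5,"delta_pos":[-29,29,-3],"spin":10},{"fingers":5,"delta_pos":[-32,32,-3],"spin":11},{"fingers":5,"delta_pos":[-35,35,-3],"spin":12},{"fingers":5,"delta_pos":[-38,38,-3],"spin":13},{"fingers":5,"delta_pos":[-41,41,-3],"spin":14},{"fingers":5,"delta_pos":[-44,44,-3],"spin":15},{"fingers":5,"delta_pos":[-47,47,-3],"spin":16},{"fingers":5,"delta_pos":[-50,50,-3],"spin":16.7},{"fingers":5,"delta_pos":[-53,53,-3],"spin":16.7},{"fingers":5,"delta_pos":[-55.5,56,-2],"spin":16.7},{"fingers":5,"delta_pos":[-57,57.4,-1],"spin":16.7},{"fingers":5,"delta_pos":[-57,57.4,-0.7],"spin":16.7}]'; python3 - <<'E'
from h import *
go([.559,.125,.127],1)
shot("top","c1",(180,100,460,310),2.8); shot("side","c2")
E
```

```text
time_s: 3.1
tcp_pos: [0.5587, 0.1264, 0.2274]
ee_rot: [[-1.0, -0.02, -0.003], [-0.02, 1.0, -0.001], [0.003, -0.001, -1.0]]
wrist_force: [-0.1, -0.5, -0.9]
gripper_width: 0.569
delta [-0.05 -0.13 10.04] dist 10.0cm cur [0.5587 0.1264 0.2274] yaw 1.1 j [  29.   17.   -6.   -0.  -67. -118.] F [-0.1 -0.5 -0.9] w 4.95cm t 3.1 spin 0.1
```

View pics/c1.png

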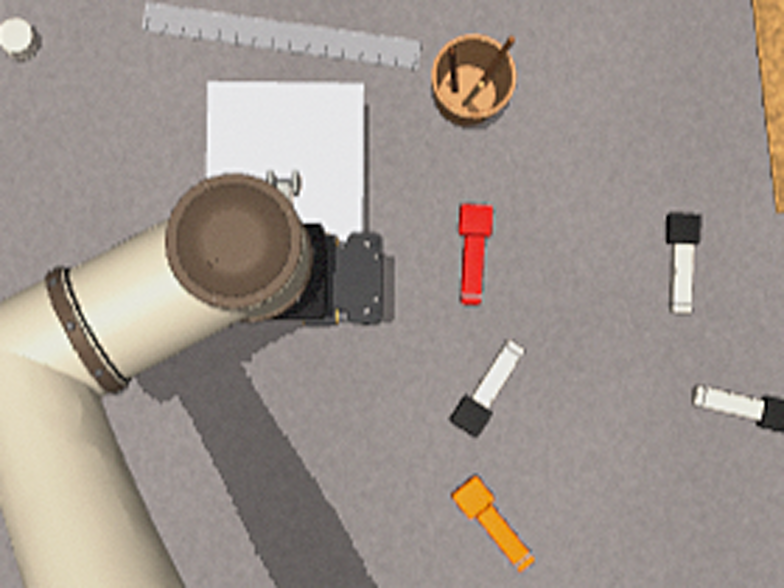

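View pics/c2.png

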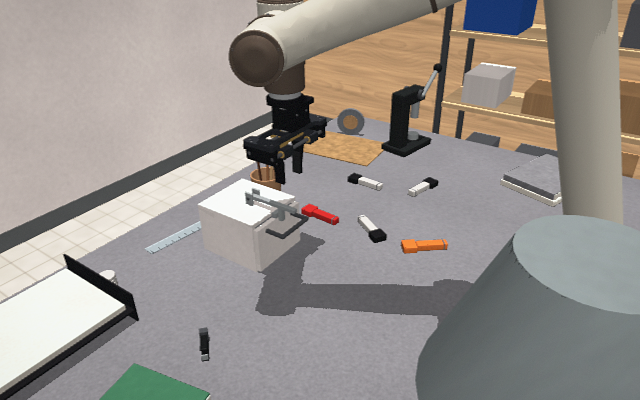

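```bash
python3 -m inch '[{"fingers":4,"delta_pos":[0,-0.1,3],"spin":0},{"fingers":4,"delta_pos":[0,-0.1,6],"spin":0},{"fingers":4,"delta_pos":[0,-0.1,8.5],"spin":0},{"fingers":4,"delta_pos":[0,-0.1,9.8],"spin":0},{"fingers":4,"delta_pos":[0,-0.1,10],"spin":0},{"fingers":3,"delta_pos":[0,-0.1,10],"spin":0},{"fingers":2,"delta_pos":[0,-0.1,10],"spin":0},{"fingers":1.6,"delta_pos":[0,-0.1,10],"spin":0},{"fingers":1.0,"delta_pos":[0,-0.1,10],"spin":0},{"fingers":0.5,"delta_pos":[0,-0.1,10],"spin":0},{"fingers":0.5,"delta_pos":[0,-0.1,10],"spin":0},{"fingers":0.5,"delta_pos":[0,-0.1,10],"spin":0}]'; python3 - <<'E'
from h import *
go([.559,.125,.127],1)
shot("side","d2",(180,80,420,280),3)
E
```

```text
time_s: 4.4
tcp_pos: [0.5589, 0.1246, 0.1302]
ee_rot: [[-1.0, -0.018, 0.001], [-0.018, 1.0, 0.001], [-0.001, 0.001, -1.0]]
wrist_force: [-2.3, 4.6, 3.9]
gripper_width: 0.131
delta [-0.01  0.04  0.32] dist 0.3cm cur [0.5589 0.1246 0.1302] yaw 1.0 j [  29.   22.  -14.   -0.  -54. -118.] F [-2.3  4.6  3.9] w 1.14cm t 4.4 spin 0.0
```

View pics/d2.png

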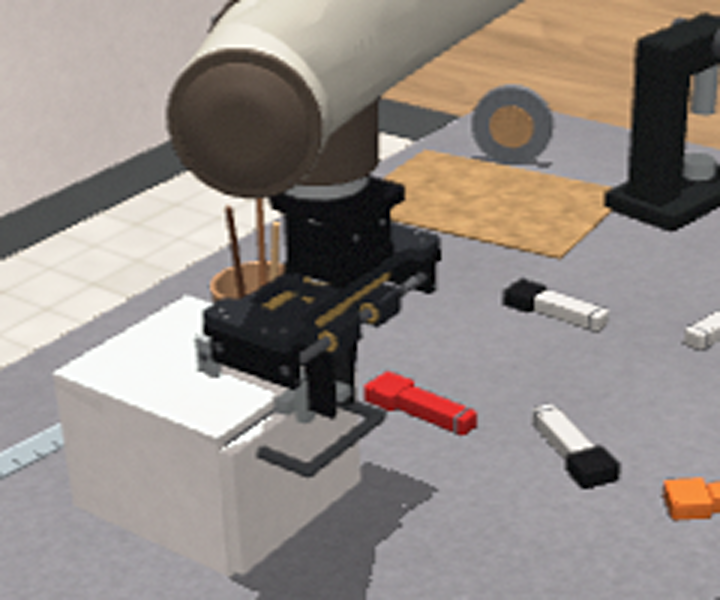

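```bash
python3 -m inch '[{"fingers":0.5,"delta_pos":[-0.05,0,-1],"spin":0},{"fingers":0.5,"delta_pos":[-0.17,0,-1.94],"spin":0},{"fingers":0.5,"delta_pos":[-0.4,0,-2.9],"spin":0},{"fingers":0.5,"delta_pos":[-0.68,0,-3.83],"spin":0},{"fingers":0.5,"delta_pos":[-1.05,0,-4.73],"spin":0},{"fingers":0.5,"delta_pos":[-1.5,0,-5.6],"spin":0},{"fingers":0.5,"delta_pos":[-2.03,0,-6.42],"spin":0},{"fingers":0.5,"delta_pos":[-2.62,0,-7.2],"spin":0},{"fingers":0.5,"delta_pos":[-3.28,0,-7.92],"spin":0},{"fingers":0.5,"delta_pos":[-4,0,-8.58],"spin":0},{"fingers":0.5,"delta_pos":[-4,0,-8.58],"spin":0}]'; python3 - <<'E'
from h import *
go([.559,.125,.127],1)
shot("side","e2",(180,80,420,280),3)
E
```

```text
time_s: 5.55
tcp_pos: [0.5979, 0.1249, 0.2144]
ee_rot: [[-1.0, -0.017, -0.003], [-0.017, 1.0, 0.0], [0.003, 0.0, -1.0]]
wrist_force: [-3.1, 5.3, -0.9]
gripper_width: 0.133
delta [3.86 0.07 8.76] dist 9.6cm cur [0.5979 0.1249 0.2144] yaw 1.0 j [  27.   21.   -2.   -0.  -67. -116.] F [-3.1  5.3 -0.9] w 1.16cm t 5.5 spin -0.0
```

View pics/e2.png

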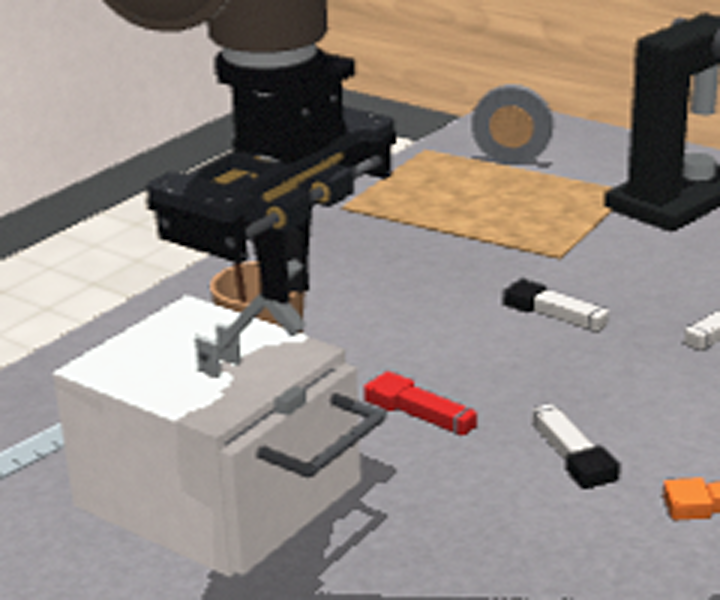

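```bash
python3 -m inch '[{"fingers":0.5,"delta_pos":[-0.78,0,-0.6],"spin":0},{"fingers":0.5,"delta_pos":[-1.6,0,-1.12],"spin":0},{"fingers":0.5,"delta_pos":[-2.47,0,-1.57],"spin":0},{"fingers":0.5,"delta_pos":[-3.37,0,-1.94],"spin":0},{"fingers":0.5,"delta_pos":[-4.3,0,-2.24],"spin":0},{"fingers":0.5,"delta_pos":[-5.26,0,-2.45],"spin":0},{"fingers":0.5,"delta_pos":[-6.22,0,-2.58],"spin":0},{"fingers":0.5,"delta_pos":[-7.2,0,-2.62],"spin":0},{"fingers":0.5,"delta_pos":[-8.18,0,-2.58],"spin":0},{"fingers":0.5,"delta_pos":[-9.14,0,-2.45],"spin":0},{"fingers":0.5,"delta_pos":[-10.1,0,-2.24],"spin":0},{"fingers":0.5,"delta_pos":[-10.4,0,-2.15],"spin":0},{"fingers":0.5,"delta_pos":[-10.4,0,-2.15],"spin":0}]'; python3 - <<'E'
from h import *
go([.559,.125,.127],1)
shot("side","f2",(180,80,420,280),3)
E
```

```text
time_s: 6.9
tcp_pos: [0.7032, 0.126, 0.2363]
ee_rot: [[-1.0, -0.017, 0.0], [-0.017, 1.0, -0.0], [0.0, -0.0, -1.0]]
wrist_force: [-1.7, 3.2, -1.7]
gripper_width: 0.132
delta [14.41  0.14 10.93] dist 18.1cm cur [0.7032 0.126  0.2363] yaw 1.0 j [  23.   31.   16.    0.  -76. -112.] F [-1.7  3.2 -1.7] w 1.15cm t 6.9 spin -0.0
```

View pics/f2.png

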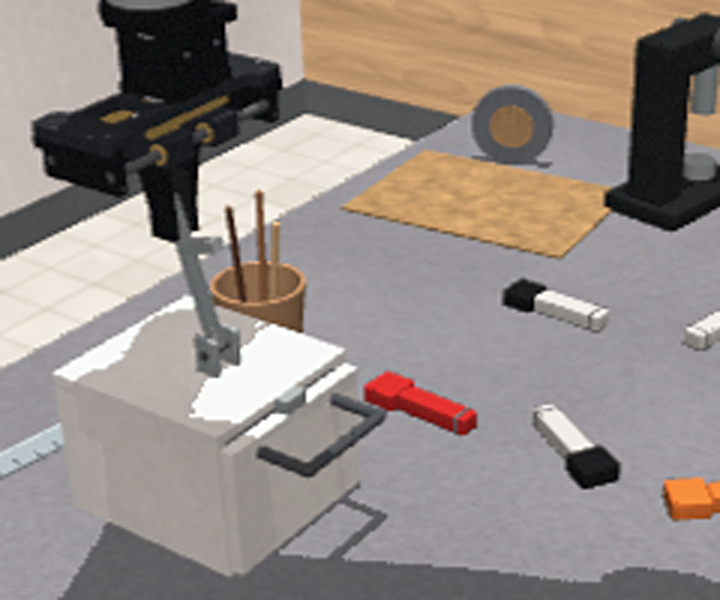

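```bash
python3 -m inch '[{"fingers":2.5,"delta_pos":[0,0,0],"spin":0},{"fingers":4,"delta_pos":[0,0,0],"spin":0},{"fingers":4,"delta_pos":[0,0,0],"spin":0},{"fingers":4,"delta_pos":[0,0,-2],"spin":0},{"fingers":4,"delta_pos":[0,0,-4.5],"spin":0},{"fingers":4,"delta_pos":[0,0,-7],"spin":0},{"fingers":3,"delta_pos":[2,0,-8],"spin":0},{"fingers":1,"delta_pos":[5,0,-8],"spin":0},{"fingers":0,"delta_pos":[8,0,-8],"spin":0},{"fingers":0,"delta_pos":[11,0,-8],"spin":0},{"fingers":0,"delta_pos":[12.8,0,-8],"spin":0},{"fingers":0,"delta_pos":[12.8,0,-8],"spin":0}]'; python3 - <<'E'
from h import *
go([.575,.124,.088],1)
shot("side","g2",(180,80,420,280),3)
shot("top","g1",(180,100,460,310),2.8)
E
```

```text
time_s: 8.15
tcp_pos: [0.5731, 0.1234, 0.319]
ee_rot: [[-1.0, -0.018, 0.003], [-0.018, 1.0, 0.001], [-0.003, 0.001, -1.0]]
wrist_force: [0.3, 0.5, 0.6]
gripper_width: 0.04
delta [-0.12  0.04 23.1 ] dist 23.1cm cur [0.5731 0.1234 0.319 ] yaw 1.0 j [  28.   15.    4.    0.  -79. -117.] F [0.3 0.5 0.6] w 0.34cm t 8.2 spin 0.0
```

View pics/g2.png

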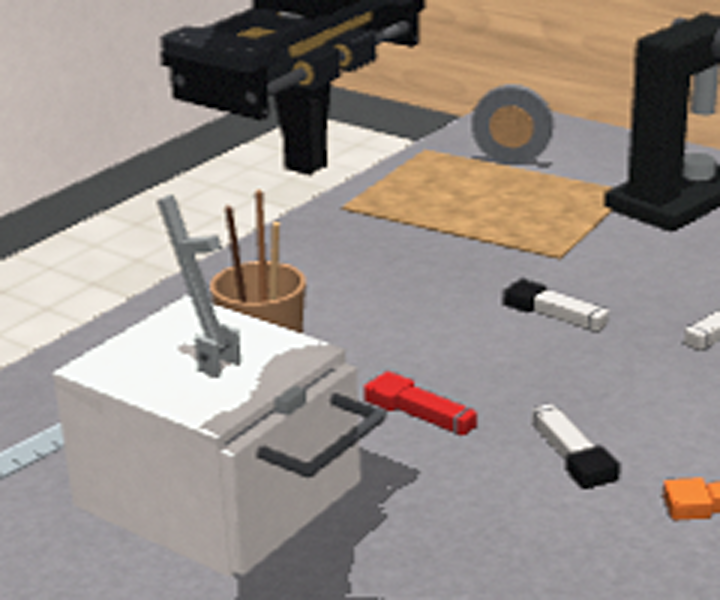

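```bash
python3 -m inch '[{"fingers":0,"delta_pos":[-0.1,0,4],"spin":0},{"fingers":0,"delta_pos":[-0.1,0,8],"spin":0},{"fingers":0,"delta_pos":[-0.1,0,12],"spin":0},{"fingers":0,"delta_pos":[-0.1,0,16],"spin":0},{"fingers":0,"delta_pos":[-0.1,0,19.5],"spin":0},{"fingers":0,"delta_pos":[-0.1,0,22],"spin":0},{"fingers":0,"delta_pos":[-0.1,0,23],"spin":0},{"fingers":0,"delta_pos":[-0.1,0,23],"spin":0}]'; python3 - <<'E'
from h import *
go([.575,.124,.088],1)
shot("side","i2",(180,80,420,280),3)
E
```

```text
time_s: 9.05
tcp_pos: [0.5757, 0.1235, 0.0851]
ee_rot: [[-1.0, -0.017, -0.003], [-0.017, 1.0, -0.002], [0.003, -0.002, -1.0]]
wrist_force: [0.6, 0.1, 0.0]
gripper_width: 0.007
delta [ 0.07  0.05 -0.29] dist 0.3cm cur [0.5757 0.1235 0.0851] yaw 1.0 j [  28.   26.  -15.    0.  -49. -117.] F [0.6 0.1 0. ] w 0.06cm t 9.1 spin -0.0
```

View pics/i2.png

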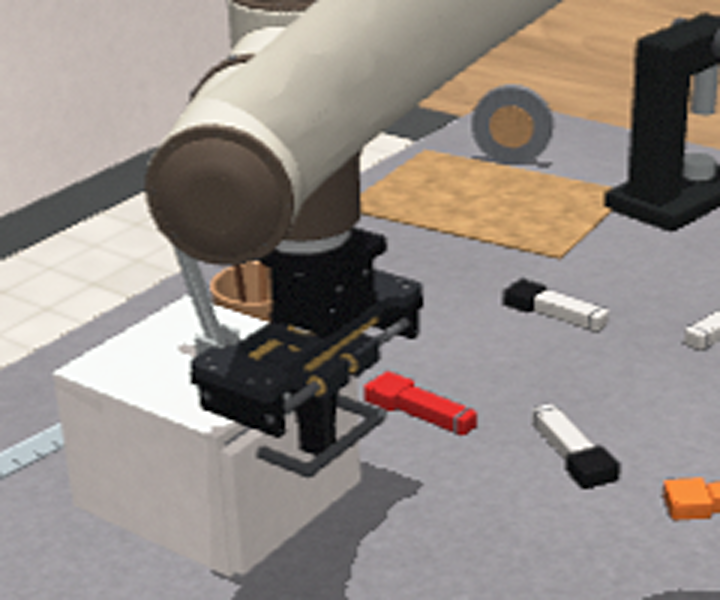

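```bash
python3 -m inch '[{"fingers":0,"delta_pos":[0.5,0,0],"spin":0},{"fingers":0,"delta_pos":[1,0,0],"spin":0},{"fingers":0,"delta_pos":[1.7,0,0],"spin":0},{"fingers":0,"delta_pos":[2.5,0,0],"spin":0},{"fingers":0,"delta_pos":[3.3,0,0],"spin":0},{"fingers":0,"delta_pos":[4.1,0,0],"spin":0},{"fingers":0,"delta_pos":[4.9,0,0],"spin":0},{"fingers":0,"delta_pos":[5.7,0,0],"spin":0},{"fingers":0,"delta_pos":[6.5,0,0],"spin":0},{"fingers":0,"delta_pos":[7.3,0,0],"spin":0},{"fingers":0,"delta_pos":[8.1,0,0],"spin":0},{"fingers":0,"delta_pos":[8.9,0,0],"spin":0},{"fingers":0,"delta_pos":[9.7,0,0],"spin":0},{"fingers":0,"delta_pos":[10.3,0,0],"spin":0},{"fingers":0,"delta_pos":[10.8,0,0],"spin":0},{"fingers":0,"delta_pos":[10.8,0,0],"spin":0}]'; python3 -m inch '[{"fingers":0,"delta_pos":[0.3,0,0],"spin":0},{"fingers":0,"delta_pos":[0.6,0,0],"spin":0},{"fingers":0,"delta_pos":[0.6,0,0],"spin":0}]'
```

```text
time_s: 10.7
tcp_pos: [0.466, 0.1214, 0.0865]
ee_rot: [[-1.0, -0.017, -0.003], [-0.017, 1.0, -0.001], [0.003, -0.001, -1.0]]
wrist_force: [-0.3, 0.4, -0.5]
gripper_width: 0.003
time_s: 11.0
tcp_pos: [0.4607, 0.1214, 0.0865]
ee_rot: [[-1.0, -0.017, -0.002], [-0.017, 1.0, -0.001], [0.002, -0.001, -1.0]]
wrist_force: [0.7, 0.3, -0.4]
gripper_width: 0.009
```

```bash
python3 -m inch '[{"fingers":0,"delta_pos":[0.2,0,0],"spin":0},{"fingers":0,"delta_pos":[0.3,0,0],"spin":0}]'; python3 - <<'E'
from h import *
go([.575,.124,.088],1)
shot("side","j2",(180,80,460,280),2.8)
shot("top","j1",(180,100,460,310),2.8)
E
```

```text
time_s: 11.2
tcp_pos: [0.4587, 0.1218, 0.0868]
ee_rot: [[-1.0, -0.017, 0.0], [-0.017, 1.0, -0.0], [-0.0, -0.0, -1.0]]
wrist_force: [4.8, -2.5, -2.1]
gripper_width: 0.003
delta [-11.63   0.02  -0.12] dist 11.6cm cur [0.4587 0.1218 0.0868] yaw 1.0 j [  35.   16.  -31.    0.  -43. -124.] F [ 4.8 -2.5 -2.1] w 0.03cm t 11.2 spin 0.0
```

View pics/j2.png

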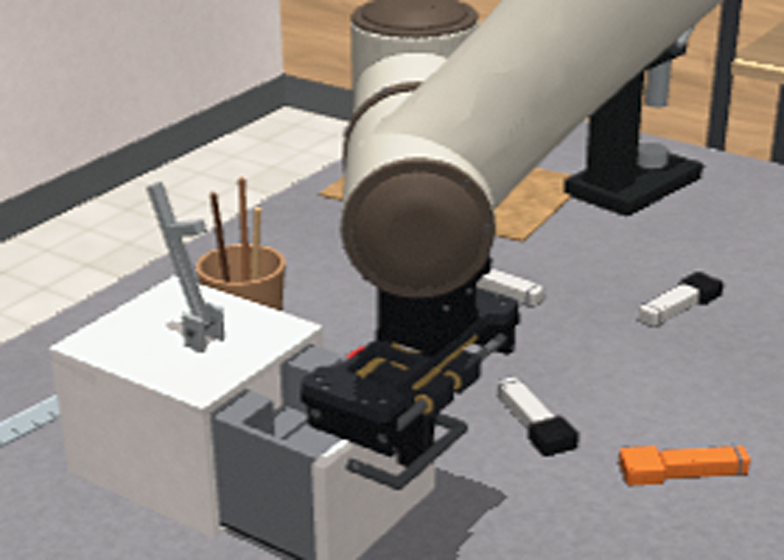

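View pics/j1.png

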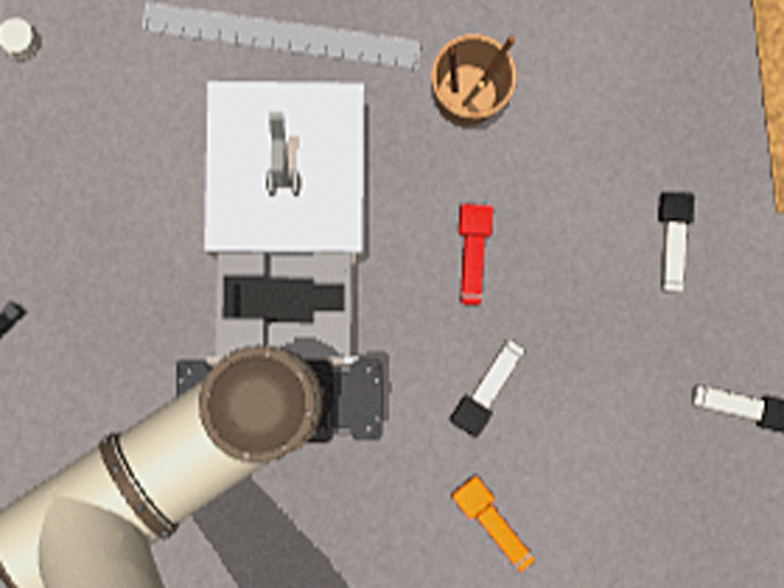

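```bash
python3 -m inch '[{"fingers":0,"delta_pos":[-0.6,0,0],"spin":0},{"fingers":0,"delta_pos":[-1.2,0,0],"spin":0},{"fingers":0,"delta_pos":[-1.2,0,-3],"spin":0},{"fingers":0,"delta_pos":[-1.2,0,-6.5],"spin":0},{"fingers":0,"delta_pos":[-1.2,0,-10],"spin":0},{"fingers":3,"delta_pos":[-1.2,-3,-12],"spin":-8},{"fingers":5,"delta_pos":[-1.2,-6,-13],"spin":-16},{"fingers":5,"delta_pos":[-1.2,-9,-13],"spin":-24},{"fingers":5,"delta_pos":[-1.2,-12,-13],"spin":-32},{"fingers":5,"delta_pos":[-1.2,-15,-13],"spin":-40},{"fingers":5,"delta_pos":[-1.2,-18,-13],"spin":-48},{"fingers":5,"delta_pos":[-1.2,-21,-13],"spin":-56},{"fingers":5,"delta_pos":[-1.2,-21,-13],"spin":-64},{"fingers":5,"delta_pos":[-1.2,-21,-13],"spin":-72},{"fingers":5,"delta_pos":[-1.2,-21,-13],"spin":-80},{"fingers":5,"delta_pos":[-1.2,-21,-13],"spin":-88},{"fingers":5,"delta_pos":[-1.2,-21,-13],"spin":-96},{"fingers":5,"delta_pos":[-1.2,-21,-13],"spin":-104},{"fingers":5,"delta_pos":[-1.2,-21,-13],"spin":-112},{"fingers":5,"delta_pos":[-1.2,-21,-13],"spin":-120}]'; python3 -m inch '[{"fingers":5,"delta_pos":[0,0,0],"spin":-8},{"fingers":5,"delta_pos":[0,0,0],"spin":-16},{"fingers":5,"delta_pos":[0,0,0],"spin":-24},{"fingers":5,"delta_pos":[0,0,0],"spin":-29},{"fingers":5,"delta_pos":[0,0,0],"spin":-29}]';python3 - <<'E'
from h import *
go([.4726,-.0916,.2],149.8)
shot("top","k1",(220,100,500,310),2.8)
shot("side","k2",(180,80,460,280),2.8)
for t in ["handle","latch_tab","chute","chute_floor","marker0"]:
    for c in C: print(t,c,spots(c,t))
E
```

```text
time_s: 13.3
tcp_pos: [0.4742, -0.0878, 0.2167]
ee_rot: [[0.52, -0.854, -0.001], [-0.854, -0.52, 0.0], [-0.001, 0.001, -1.0]]
wrist_force: [0.3, 0.1, -0.4]
gripper_width: 0.581
time_s: 13.8
tcp_pos: [0.4742, -0.0878, 0.2167]
ee_rot: [[0.866, -0.5, -0.001], [-0.5, -0.866, 0.0], [-0.001, 0.0, -1.0]]
wrist_force: [-0.4, -0.4, 0.4]
gripper_width: 0.574
delta [0.05 0.41 1.67] dist 1.7cm cur [ 0.4742 -0.0878  0.2167] yaw 150.0 j [  9.   8. -19.  -0. -62.  51.] F [-0.4 -0.4  0.4] w 5.00cm t 13.8 spin 0.2
handle top []
handle side []
latch_tab top [(0.67, 275.0, 141.2)]
latch_tab side [(0.9, 240.3, 154.5), (0.54, 269.2, 200.0)]
chute top [(0.93, 282.1, 206.0)]
chute side [(0.9, 288.1, 223.5), (0.36, 203.5, 348.1)]
chute_floor top [(0.89, 284.0, 207.8), (0.71, 420.4, 176.3)]
chute_floor side []
marker0 top [(0.81, 348.1, 193.1), (0.66, 445.0, 245.5), (0.58, 417.9, 183.2), (0.52, 357.8, 284.5), (0.43, 454.5, 245.8)]
marker0 side [(0.77, 421.0, 185.7), (0.71, 366.6, 226.5), (0.67, 357.6, 182.4), (0.62, 423.4, 243.9), (0.42, 319.6, 214.9)]
```

View pics/k1.png

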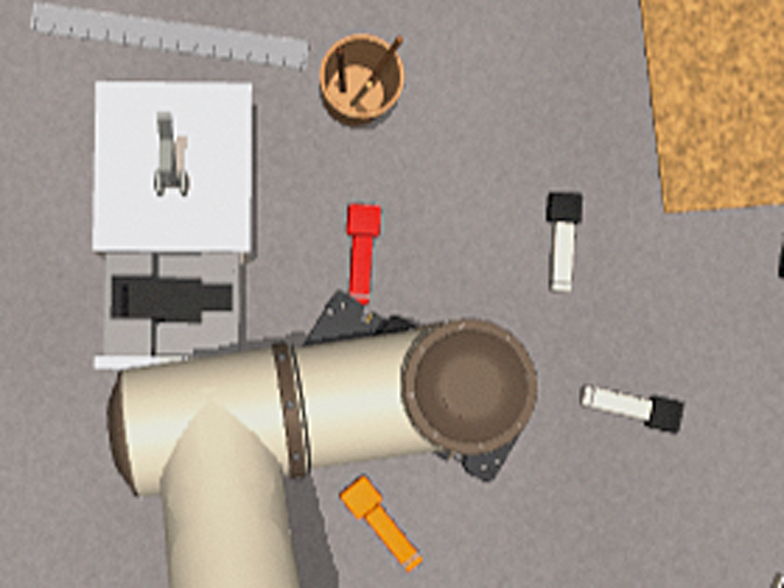

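View pics/k2.png

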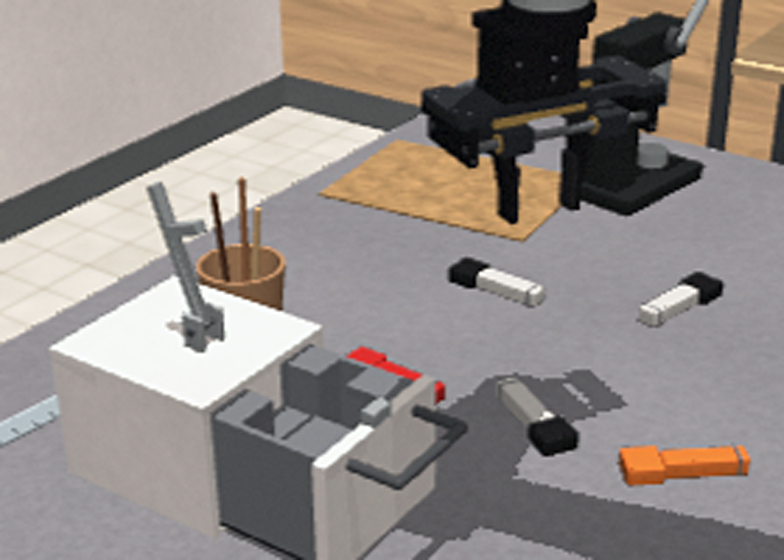

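```bash
python3 - <<'E'
from h import *
f=lambda x,y:(220+x/2.8,100+y/2.8)
for p in [(111,297),(232,298),(172,298),(126,277),(126,319),(222,285),(222,312)]: print(p,onz("top",*f(*p),.114).round(4))
print(tri((282.1,206),(288.1,223.5)), onz("top",282.1,206,.114),onz("side",288.1,223.5,.114))
print("cab front",onz("top",*f(95,250),.128),onz("top",*f(252,250),.128), "deck edges",onz("top",*f(104,300),.114),onz("top",*f(240,300),.114),"panel back/front",onz("top",*f(120,355),.116),onz("top",*f(110,366),.116))
E
```

```text
(111, 297) [0.5586 0.186  0.114 ]
(232, 298) [0.5595 0.0651 0.114 ]
(172, 298) [0.5585 0.1251 0.114 ]
(126, 277) [0.5789 0.1716 0.114 ]
(126, 319) [0.5368 0.1705 0.114 ]
(222, 285) [0.5724 0.0753 0.114 ]
(222, 312) [0.5453 0.0749 0.114 ]
(array([0.56220027, 0.12510705, 0.10617879]), np.float64(0.004595636042673825)) [0.5597724  0.12327798 0.114     ] [0.55654969 0.13554462 0.114     ]
cab front [0.60399877 0.20147263 0.128     ] [0.60670798 0.04588854 0.128     ] deck edges [0.55543199 0.19291002 0.114     ] [0.55763175 0.05703846 0.114     ] panel back/front [0.5007489  0.17535263 0.116     ] [0.48969625 0.18497117 0.116     ]
```

```bash
python3 - <<'E'
from h import *
print(onz("side",366.6,226.5,.012))
f=lambda x,y:(180+x/2.8,80+y/2.8)
a,b=onz("side",*f(552,432),.018),onz("side",*f(510,382),.015);u=(a-b)[:2];u/=np.linalg.norm(u);print(a,b,np.linalg.norm(a-b),a[:2]-.038*u,b[:2]+.055*u,np.degrees(np.arctan2(u[1],u[0])))
go([.4724,-.0914,.006],149.8)
E
```

```text
[ 0.47981482 -0.08917768  0.012     ]
[ 0.43573791 -0.06520087  0.018     ] [ 0.51198873 -0.12075752  0.015     ] 0.09439137045518944 [ 0.46645042 -0.08757812] [ 0.46753642 -0.08836939] 143.9227690278593
delta [2.000e-02 4.000e-01 2.109e+01] dist 21.1cm cur [ 0.4742 -0.0878  0.2169] yaw 150.0 j [  9.   8. -19.  -0. -62.  51.] F [ 0.2 -0.4 -0.4] w 5.03cm t 14.4 spin 0.2
```

```bash
python3 -m inch '[{"fingers":5,"delta_pos":[0,0.4,4],"spin":0},{"fingers":5,"delta_pos":[0,0.4,8],"spin":0},{"fingers":5,"delta_pos":[0,0.4,12],"spin":0},{"fingers":5,"delta_pos":[0,0.4,16],"spin":0},{"fingers":5,"delta_pos":[0,0.4,19],"spin":0},{"fingers":5,"delta_pos":[0,0.4,20.5],"spin":0},{"fingers":5,"delta_pos":[0,0.4,21.1],"spin":0},{"fingers":4,"delta_pos":[0,0.4,21.1],"spin":0},{"fingers":3,"delta_pos":[0,0.4,21.1],"spin":0},{"fingers":2,"delta_pos":[0,0.4,21.1],"spin":0},{"fingers":1.5,"delta_pos":[0,0.4,21.1],"spin":0},{"fingers":1.5,"delta_pos":[0,0.4,21.1],"spin":0},{"fingers":1.5,"delta_pos":[0,0.4,21.1],"spin":0}]'; python3 - <<'E'
from h import *
go([.4724,-.0914,.15],91)
shot("side","l2",(230,120,510,320),2.8)
E
```

```text
time_s: 15.7
tcp_pos: [0.4727, -0.0913, 0.0067]
ee_rot: [[0.866, -0.5, 0.001], [-0.5, -0.866, 0.0], [0.001, -0.001, -1.0]]
wrist_force: [-0.9, 0.8, 6.2]
gripper_width: 0.254
delta [ -0.     0.02 -14.33] dist 14.3cm cur [ 0.4727 -0.0913  0.0067] yaw 150.0 j [  8.  25. -34.   0. -31.  52.] F [-0.9  0.8  6.2] w 2.21cm t 15.7 spin 59.0
```

View pics/l2.png

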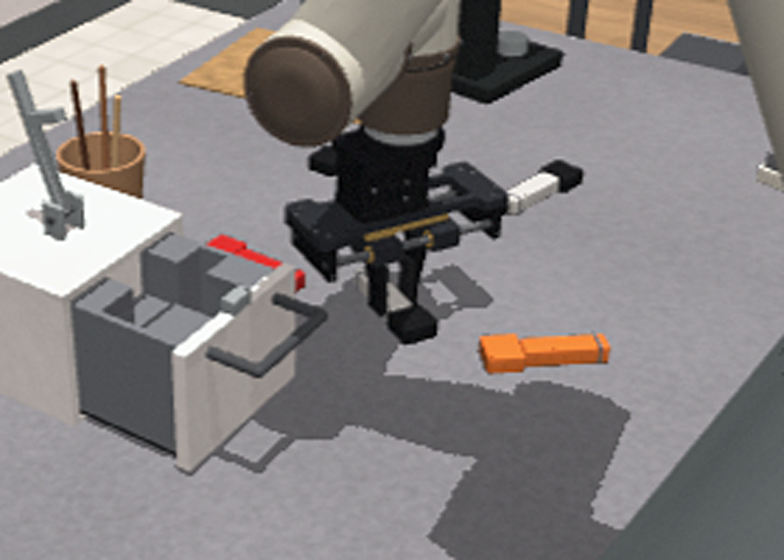

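```bash
python3 -m inch '[{"fingers":1.5,"delta_pos":[0,0,-2],"spin":0},{"fingers":1.5,"delta_pos":[0,0,-5],"spin":0},{"fingers":1.5,"delta_pos":[0,0,-8],"spin":0},{"fingers":1.5,"delta_pos":[0,0,-11],"spin":0},{"fingers":1.5,"delta_pos":[0,0,-14],"spin":0},{"fingers":1.5,"delta_pos":[0,0,-17],"spin":5},{"fingers":1.5,"delta_pos":[0,0,-19.3],"spin":10},{"fingers":1.5,"delta_pos":[-0.3,-2,-19.3],"spin":15},{"fingers":1.5,"delta_pos":[-0.6,-4,-19.3],"spin":20},{"fingers":1.5,"delta_pos":[-0.9,-6,-19.3],"spin":25},{"fingers":1.5,"delta_pos":[-1.2,-8,-19.3],"spin":30},{"fingers":1.5,"delta_pos":[-1.5,-10,-19.3],"spin":35},{"fingers":1.5,"delta_pos":[-1.8,-12,-19.3],"spin":40},{"fingers":1.5,"delta_pos":[-2.1,-14,-19.3],"spin":45},{"fingers":1.5,"delta_pos":[-2.4,-16,-19.3],"spin":50},{"fingers":1.5,"delta_pos":[-2.7,-18,-19.3],"spin":55},{"fingers":1.5,"delta_pos":[-3,-20,-19.3],"spin":59},{"fingers":1.5,"delta_pos":[-3.3,-22,-19.3],"spin":59},{"fingers":1.5,"delta_pos":[-3.3,-23,-19.3],"spin":59},{"fingers":1.5,"delta_pos":[-3.3,-23,-19.3],"spin":59}]'; python3 - <<'E'
from h import *
go([.559,.1252,.14],91)
shot("side","m2",(180,40,460,240),2.8)
shot("top","m1",(180,100,460,310),2.8)
E
```

```text
time_s: 17.75
tcp_pos: [0.5591, 0.1254, 0.1984]
ee_rot: [[0.02, -1.0, -0.0], [-1.0, -0.02, -0.0], [0.0, 0.0, -1.0]]
wrist_force: [-0.1, -0.6, -0.7]
gripper_width: 0.244
delta [0.02 0.01 5.84] dist 5.8cm cur [0.5591 0.1254 0.1984] yaw 91.1 j [ 29.  18.  -9.  -0. -63. -28.] F [-0.1 -0.6 -0.7] w 2.12cm t 17.8 spin 0.1
```

View pics/m2.png

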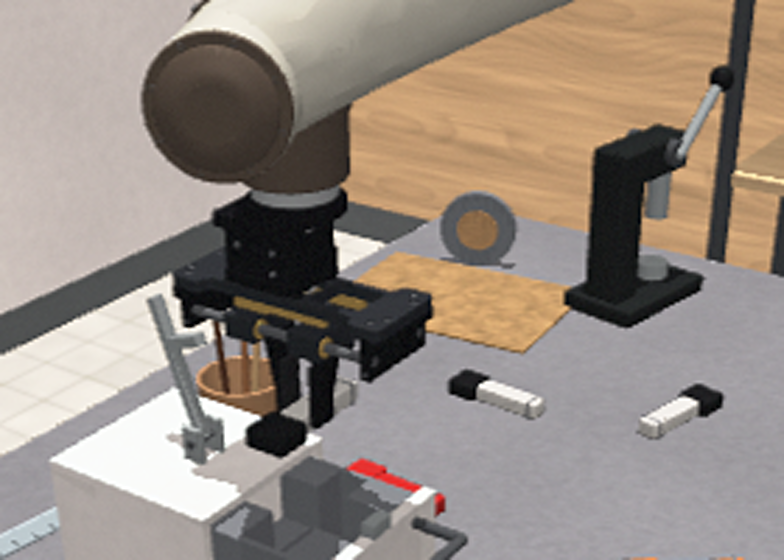

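View pics/m1.png

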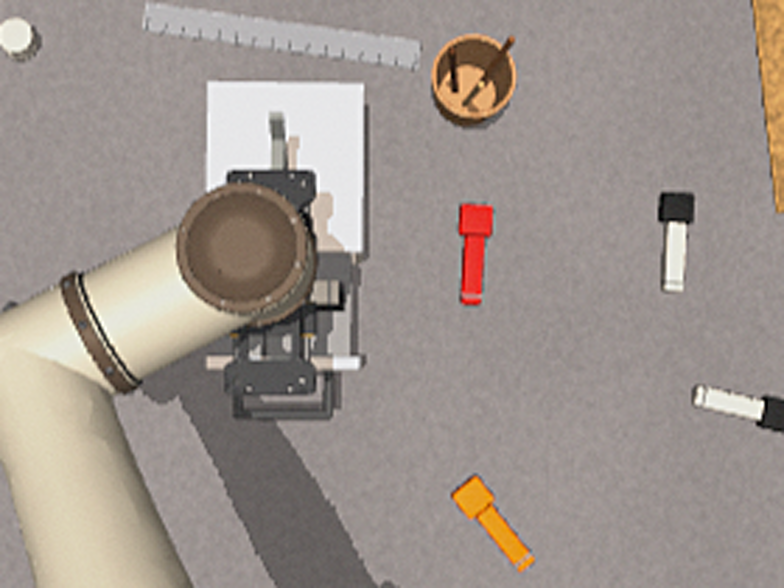

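```bash
python3 - <<'E'
from h import *
z=.1984+.003
def P(x,y,dz):return (.5591-.0175*y+x,.1254+y+.0175*x,z+dz)
imt=capture("top");ims=capture("side")
L=[[(-.011,-.055),(.011,-.055)],[(-.011,-.055),(-.011,.021)],[(.011,-.055),(.011,.021)],[(-.018,.021),(-.018,.055)],[(.018,.021),(.018,.055)],[(-.018,.055),(.018,.055)],[(-.018,.021),(.018,.021)]]
for im,c,box in((imt,"top",(240,170,340,240)),(ims,"side",(230,150,350,230))):
    s=7; x0,y0,x1,y1=box
    im=cv2.resize(im[y0:y1,x0:x1],None,fx=s,fy=s,interpolation=cv2.INTER_CUBIC)
    for dz,col in((.0175 if c=="top" else .018,(0,255,0)),):
        for a,b in L:
            p=[((np.array(proj(c,P(*q,dz)))-[x0,y0]+.5)*s).astype(int) for q in(a,b)]
            cv2.line(im,tuple(map(int,p[0])),tuple(map(int,p[1])),col,1)
    cv2.imwrite(f"pics/n_{c}.png",im[:,:,::-1])
E
```

```text
(no output)
```

View pics/n_top.png

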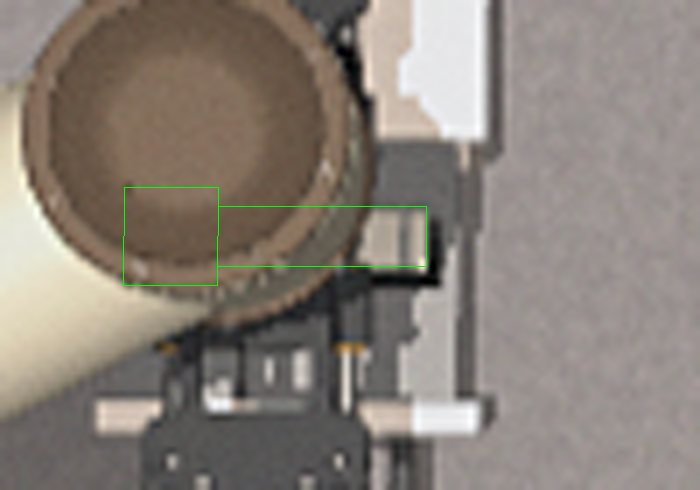

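View pics/n_side.png

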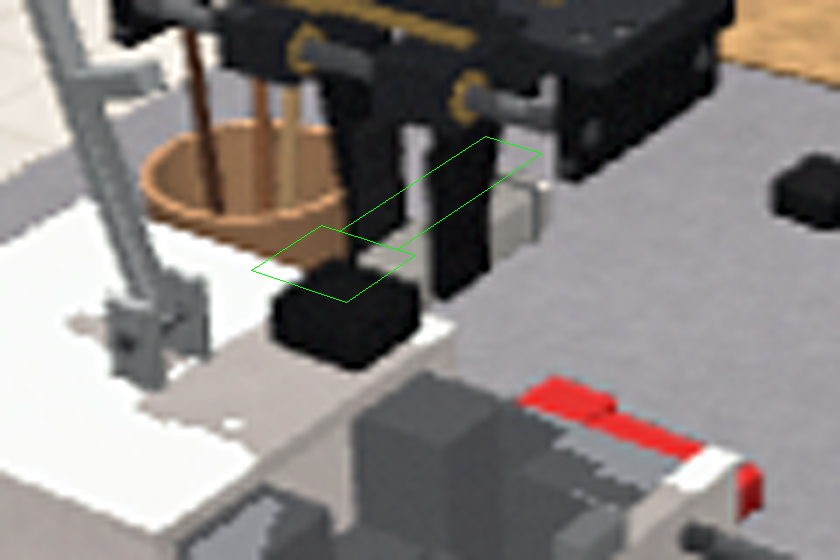

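```bash
python3 -m inch '[{"fingers":1.5,"delta_pos":[0,0,2],"spin":0},{"fingers":1.5,"delta_pos":[0,0,4],"spin":0},{"fingers":1.5,"delta_pos":[0,0,5.5],"spin":0},{"fingers":1.5,"delta_pos":[0,0,6.5],"spin":0},{"fingers":1.5,"delta_pos":[0,0,6.5],"spin":0}]'; python3 - <<'E'
from h import *
go([.559,.1252,.095],91)
shot("side","o2",(220,120,360,240),5)
E
```

```text
time_s: 18.45
tcp_pos: [0.5577, 0.1235, 0.1326]
ee_rot: [[0.017, -1.0, -0.003], [-1.0, -0.017, -0.001], [0.001, 0.003, -1.0]]
wrist_force: [-0.1, -0.8, -0.7]
gripper_width: 0.247
delta [-0.17 -0.14  3.76] dist 3.8cm cur [0.5577 0.1235 0.1326] yaw 91.0 j [ 29.  22. -14.  -0. -54. -28.] F [-0.1 -0.8 -0.7] w 2.15cm t 18.4 spin -0.0
```

View pics/o2.png

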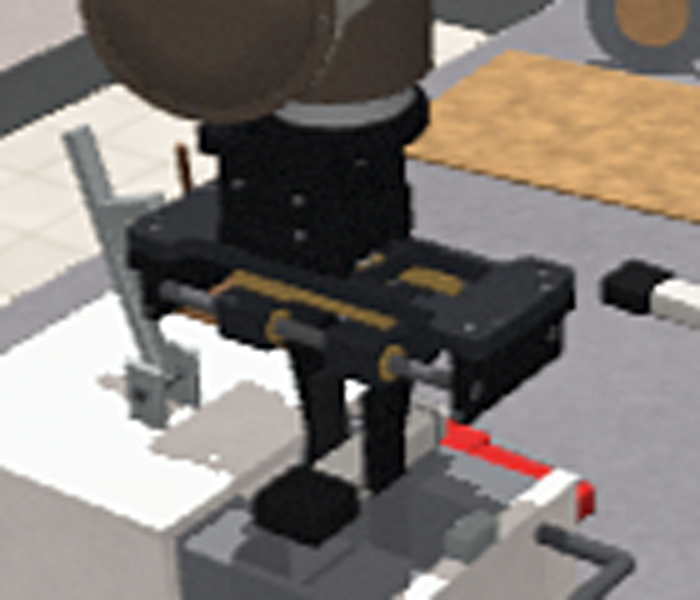

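```bash
python3 -m inch '[{"fingers":1.5,"delta_pos":[-0.1,-0.1,0.5],"spin":0},{"fingers":1.5,"delta_pos":[-0.1,-0.1,1],"spin":0},{"fingers":1.5,"delta_pos":[-0.1,-0.1,1],"spin":0}]'; python3 - <<'E'
from h import *
go([.559,.1252,.095],91)
E
```

```text
time_s: 18.8
tcp_pos: [0.5593, 0.1253, 0.1234]
ee_rot: [[0.017, -1.0, -0.001], [-1.0, -0.017, -0.0], [0.0, 0.001, -1.0]]
wrist_force: [1.5, -0.0, -0.8]
gripper_width: 0.246
delta [0.01 0.03 2.84] dist 2.8cm cur [0.5593 0.1253 0.1234] yaw 91.0 j [ 29.  22. -15.  -0. -53. -28.] F [ 1.5 -0.  -0.8] w 2.14cm t 18.8 spin -0.0
```

```bash
python3 -m inch '[{"fingers":1.5,"delta_pos":[0,0,0.7],"spin":0},{"fingers":1.5,"delta_pos":[0,0,1.4],"spin":0},{"fingers":1.5,"delta_pos":[0,0,2.1],"spin":0},{"fingers":1.5,"delta_pos":[0,0,2.8],"spin":0},{"fingers":1.5,"delta_pos":[0,0,2.8],"spin":0},{"fingers":1.5,"delta_pos":[0,0,2.8],"spin":0}]'; python3 - <<'E'
from h import *
go([.559,.1252,.095],91)
shot("side","p2",(220,120,360,240),5)
E
```

```text
time_s: 19.4
tcp_pos: [0.5597, 0.1254, 0.0956]
ee_rot: [[0.017, -1.0, -0.0], [-1.0, -0.017, -0.0], [0.0, 0.0, -1.0]]
wrist_force: [0.3, -0.1, -0.8]
gripper_width: 0.246
delta [0.02 0.07 0.06] dist 0.1cm cur [0.5597 0.1254 0.0956] yaw 91.0 j [ 29.  24. -16.   0. -49. -28.] F [ 0.3 -0.1 -0.8] w 2.14cm t 19.4 spin 0.0
```

View pics/p2.png

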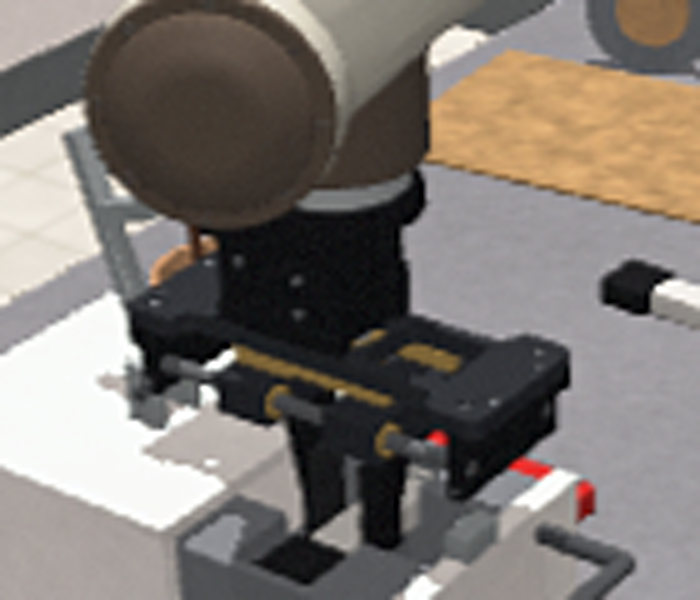

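```bash
python3 -m inch '[{"fingers":4,"delta_pos":[0,0,0],"spin":0},{"fingers":4,"delta_pos":[0,0,0],"spin":0},{"fingers":4,"delta_pos":[0,0,0],"spin":0},{"fingers":4,"delta_pos":[0,0,-2],"spin":0},{"fingers":4,"delta_pos":[0,0,-5],"spin":0},{"fingers":4,"delta_pos":[0,0,-9],"spin":0},{"fingers":4,"delta_pos":[0,0,-11],"spin":0},{"fingers":4,"delta_pos":[6,0,-11],"spin":0},{"fingers":4,"delta_pos":[10,0,-11],"spin":0},{"fingers":4,"delta_pos":[14,0,-11],"spin":0},{"fingers":5,"delta_pos":[18,0,-11],"spin":0},{"fingers":5,"delta_pos":[22,0,-11],"spin":0},{"fingers":5,"delta_pos":[26,0,-11],"spin":0},{"fingers":5,"delta_pos":[26,0,-11],"spin":0}]'; python3 - <<'E'
from h import *
shot("top","q1",(240,170,480,270),3.3)
shot("side","q2",(200,140,460,280),3)
for c in C: print(c,spots(c,"marker0"))
E
```

```text
time_s: 20.85
tcp_pos: [0.5637, -0.1384, 0.2058]
ee_rot: [[0.012, -1.0, -0.0], [-1.0, -0.012, -0.001], [0.001, 0.0, -1.0]]
wrist_force: [0.0, 0.7, -0.6]
gripper_width: 0.567
top [(0.65, 357.7, 286.0), (0.61, 285.5, 207.0), (0.52, 444.2, 245.0), (0.36, 280.6, 207.8)]
side [(0.81, 419.7, 186.3), (0.66, 422.8, 243.0), (0.6, 356.4, 181.7), (0.46, 318.0, 215.0)]
```

View pics/q1.png

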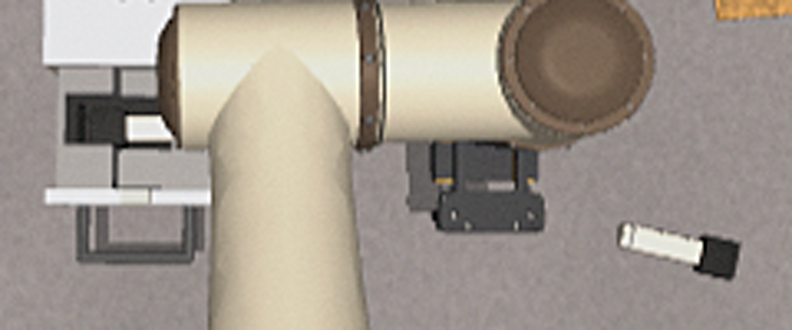

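View pics/q2.png

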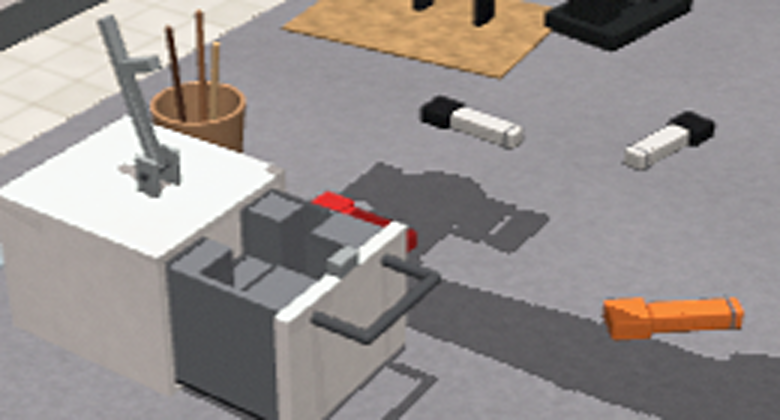

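```bash
python3 - <<'E'
from h import *
def mk(a,b):
    A=onz("top",*a,.018);B=onz("top",*b,.015);u=(A-B)[:2];L=np.linalg.norm(u);u/=L
    print(L.round(4),(A[:2]-.038*u).round(4),(B[:2]+.055*u).round(4),np.degrees(np.arctan2(u[1],u[0])).round(1))
f=lambda x,y:(180+x/2.8,100+y/2.8)
mk(f(676,207),f(673.5,289.5))
mk((457.6,247.9),(429.4,241.6))
# finer: masks from m1 saved picture
im=cv2.imread("pics/m1.png").astype(int)
w=im[180:310,640:710];
def cen(m,ox,oy):
    r=cv2.minAreaRect(cv2.findNonZero(m.astype(np.uint8)));return r
dark=(w.max(2)<70);wh=(w.min(2)>175)
for m in(dark,wh): 
    r=cen(m,0,0);print(r, onz("top",*f(640+r[0][0],180+r[0][1]),.018))
go([.6,-.3,.2],-1)
E
```

```text
0.0909 [ 0.6347 -0.2959] [ 0.6368 -0.296 ] -1.6
0.0872 [ 0.4554 -0.369 ] [ 0.4542 -0.3746] -101.8
((33.734806060791016, 58.538673400878906), (34.53115463256836, 92.030517578125), 3.0127875804901123) [ 0.63767466 -0.2942256   0.018     ]
((35.566036224365234, 75.98113250732422), (18.59113311767578, 67.76206970214844), 2.4895529747009277) [ 0.61845721 -0.29611784  0.018     ]
delta [16.65 -3.29  0.59] dist 17.0cm cur [ 0.5641 -0.1341  0.2059] yaw 91.0 j [  3.  18.  -8.  -0. -64.  -2.] F [-0.3 -1.2  0.2] w 5.00cm t 21.1 spin -88.0
```

```bash
python3 -m inch '[{"fingers":5,"delta_pos":[2,-1,0],"spin":8},{"fingers":5,"delta_pos":[5,-2,0],"spin":16},{"fingers":5,"delta_pos":[8,-3,0],"spin":24},{"fingers":5,"delta_pos":[11,-5,0],"spin":32},{"fingers":5,"delta_pos":[14,-6,0],"spin":40},{"fingers":5,"delta_pos":[16.3,-6.9,0],"spin":48},{"fingers":5,"delta_pos":[16.3,-6.9,2],"spin":56},{"fingers":5,"delta_pos":[16.3,-6.9,4],"spin":64},{"fingers":5,"delta_pos":[16.3,-6.9,6],"spin":72},{"fingers":5,"delta_pos":[16.3,-6.9,8],"spin":80},{"fingers":5,"delta_pos":[16.3,-6.9,10],"spin":88},{"fingers":5,"delta_pos":[16.3,-6.9,10],"spin":92},{"fingers":5,"delta_pos":[16.3,-6.9,10],"spin":92}]'; python3 - <<'E'
from h import *
go([.636,-.296,.006],-1)
shot("side","r2",(230,120,510,320),2.8)
E
```

```text
time_s: 22.35
tcp_pos: [0.6363, -0.2947, 0.105]
ee_rot: [[-1.0, 0.015, -0.002], [0.015, 1.0, 0.0], [0.002, 0.0, -1.0]]
wrist_force: [0.0, 0.2, -0.4]
gripper_width: 0.576
delta [ 0.01 -0.13  9.9 ] dist 9.9cm cur [ 0.6363 -0.2947  0.105 ] yaw -0.9 j [-12.  35.   4.   0. -60. -79.] F [ 0.   0.2 -0.4] w 5.01cm t 22.4 spin 0.1
```

View pics/r2.png

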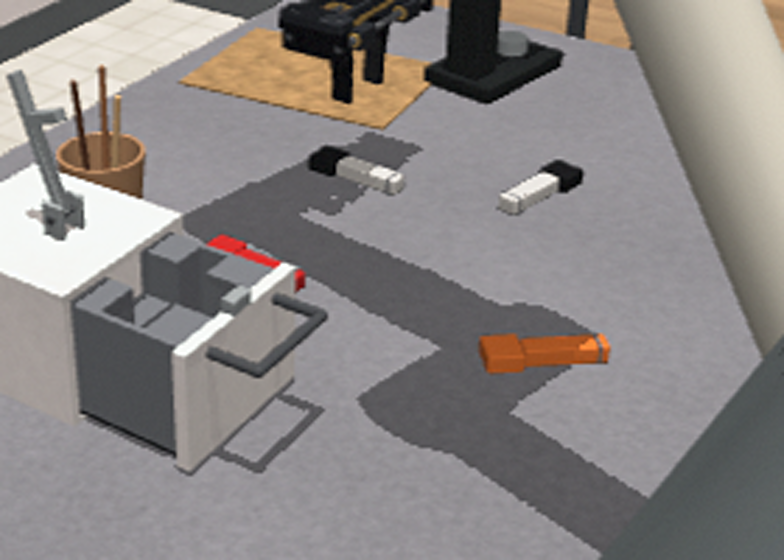

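```bash
python3 -m inch '[{"fingers":5,"delta_pos":[0,-0.1,3.5],"spin":0},{"fingers":5,"delta_pos":[0,-0.1,7],"spin":0},{"fingers":5,"delta_pos":[0,-0.1,9.3],"spin":0},{"fingers":5,"delta_pos":[0,-0.1,9.8],"spin":0},{"fingers":4,"delta_pos":[0,-0.1,9.8],"spin":0},{"fingers":3,"delta_pos":[0,-0.1,9.8],"spin":0},{"fingers":2,"delta_pos":[0,-0.1,9.8],"spin":0},{"fingers":1.5,"delta_pos":[0,-0.1,9.8],"spin":0},{"fingers":1.5,"delta_pos":[0,-0.1,9.8],"spin":0},{"fingers":1.5,"delta_pos":[0,-0.1,9.8],"spin":0}]'; python3 - <<'E'
from h import *
go([.559,.1252,.2],91)
shot("side","s2",(230,120,510,320),2.8)
E
```

```text
time_s: 23.4
tcp_pos: [0.6366, -0.2976, 0.0092]
ee_rot: [[-1.0, 0.017, 0.002], [0.017, 1.0, -0.001], [-0.002, -0.001, -1.0]]
wrist_force: [-0.7, 0.6, 5.3]
gripper_width: 0.246
delta [  8.46  42.12 -19.12] dist 47.0cm cur [ 0.6366 -0.2976  0.0092] yaw -1.0 j [-12.  40.  -1.   0. -49. -79.] F [-0.7  0.6  5.3] w 2.14cm t 23.4 spin 88.0
```

View pics/s2.png

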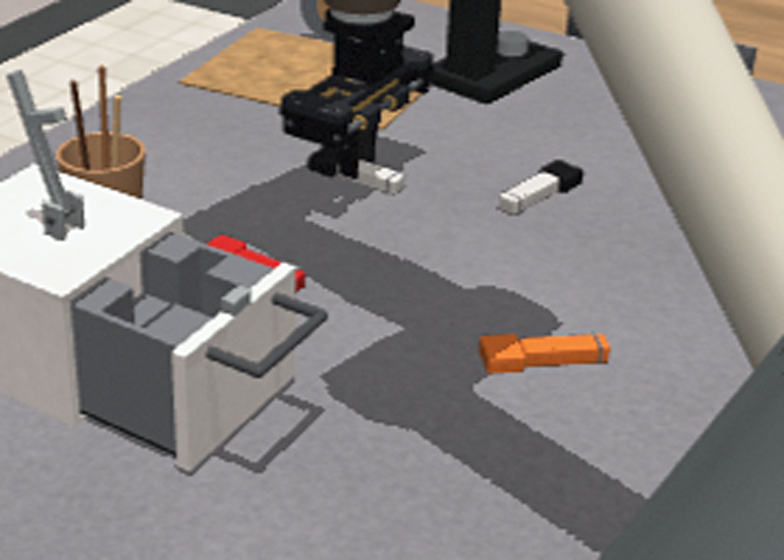

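```bash
python3 -m inch '[{"fingers":1.5,"delta_pos":[0,0,-2],"spin":0},{"fingers":1.5,"delta_pos":[0,0,-5],"spin":0},{"fingers":1.5,"delta_pos":[0,0,-8],"spin":-4},{"fingers":1.5,"delta_pos":[0,0,-11],"spin":-9},{"fingers":1.5,"delta_pos":[0.5,2,-14],"spin":-14},{"fingers":1.5,"delta_pos":[1,5,-17],"spin":-19},{"fingers":1.5,"delta_pos":[2,8,-19.2],"spin":-24},{"fingers":1.5,"delta_pos":[3,11,-19.2],"spin":-30},{"fingers":1.5,"delta_pos":[4,14,-19.2],"spin":-36},{"fingers":1.5,"delta_pos":[4.5,17,-19.2],"spin":-42},{"fingers":1.5,"delta_pos":[5,20,-19.2],"spin":-48},{"fingers":1.5,"delta_pos":[5.5,23,-19.2],"spin":-54},{"fingers":1.5,"delta_pos":[6,26,-19.2],"spin":-60},{"fingers":1.5,"delta_pos":[6.5,29,-19.2],"spin":-66},{"fingers":1.5,"delta_pos":[7,32,-19.2],"spin":-72},{"fingers":1.5,"delta_pos":[7.5,35,-19.2],"spin":-78},{"fingers":1.5,"delta_pos":[8,38,-19.2],"spin":-84},{"fingers":1.5,"delta_pos":[8.4,40.5,-19.2],"spin":-90},{"fingers":1.5,"delta_pos":[8.4,42.1,-19.2],"spin":-92},{"fingers":1.5,"delta_pos":[8.4,42.1,-19.2],"spin":-92}]';python3 - <<'E'
from h import *
go([.559,.1252,.125],91)
shot("top","t1",(240,170,340,240),7)
shot("side","t2",(220,120,360,240),5)
E
```

```text
time_s: 25.45
tcp_pos: [0.5594, 0.1266, 0.1995]
ee_rot: [[0.019, -1.0, -0.0], [-1.0, -0.019, 0.0], [-0.0, 0.0, -1.0]]
wrist_force: [-0.1, 0.7, -1.5]
gripper_width: 0.251
delta [0.14 0.04 7.45] dist 7.5cm cur [0.5594 0.1266 0.1995] yaw 91.1 j [ 29.  18.  -9.  -0. -63. -28.] F [-0.1  0.7 -1.5] w 2.19cm t 25.4 spin 0.1
```

View pics/t1.png

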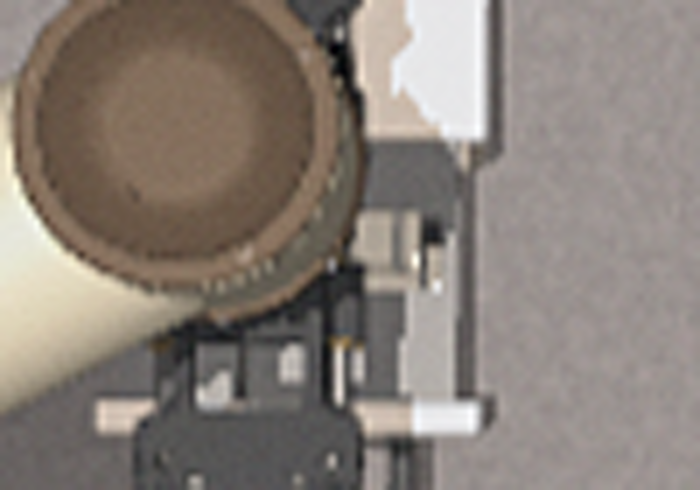

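View pics/t2.png

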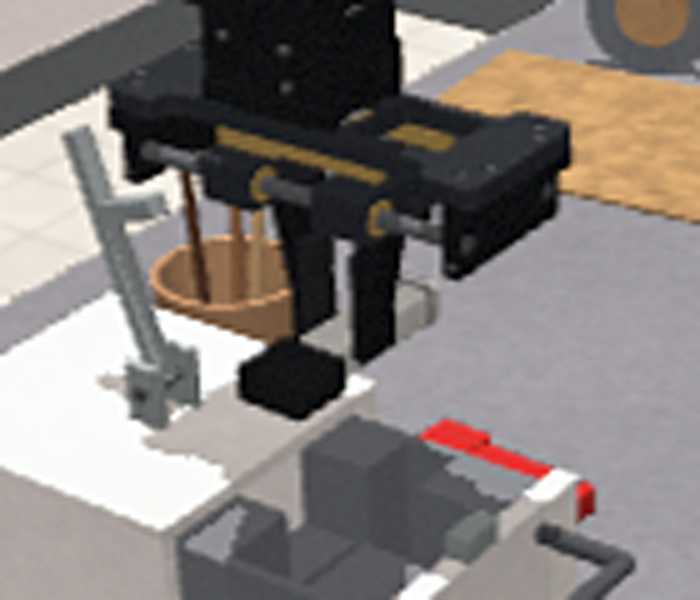

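```bash
python3 -m inch '[{"fingers":1.5,"delta_pos":[0.2,0,2],"spin":0},{"fingers":1.5,"delta_pos":[0.2,0,4],"spin":0},{"fingers":1.5,"delta_pos":[0.2,0,6],"spin":0},{"fingers":1.5,"delta_pos":[0.2,0,7.4],"spin":0},{"fingers":1.5,"delta_pos":[0.2,0,7.4],"spin":0},{"fingers":1.5,"delta_pos":[0.2,0,7.4],"spin":0}]';python3 - <<'E'
from h import *
go([.559,.1245,.095],91)
E
```

```text
time_s: 26.15
tcp_pos: [0.5598, 0.1222, 0.1261]
ee_rot: [[0.016, -1.0, 0.0], [-1.0, -0.016, -0.0], [0.0, -0.0, -1.0]]
wrist_force: [0.4, 0.3, -0.2]
gripper_width: 0.25
delta [-0.23  0.08  3.11] dist 3.1cm cur [0.5598 0.1222 0.1261] yaw 90.9 j [ 29.  22. -15.   0. -53. -28.] F [ 0.4  0.3 -0.2] w 2.17cm t 26.1 spin -0.1
```

```bash
python3 -m inch '[{"fingers":1.5,"delta_pos":[-0.2,0.1,0],"spin":0},{"fingers":1.5,"delta_pos":[-0.2,0.1,0],"spin":0},{"fingers":1.5,"delta_pos":[-0.2,0.1,0.7],"spin":0},{"fingers":1.5,"delta_pos":[-0.2,0.1,1.4],"spin":0},{"fingers":1.5,"delta_pos":[-0.2,0.1,2.1],"spin":0},{"fingers":1.5,"delta_pos":[-0.2,0.1,2.8],"spin":0},{"fingers":1.5,"delta_pos":[-0.2,0.1,3.2],"spin":0},{"fingers":1.5,"delta_pos":[-0.2,0.1,3.2],"spin":0}]';python3 - <<'E'
from h import *
go([.559,.1245,.095],91)
shot("side","u2",(220,120,360,240),5)
E
```

```text
time_s: 26.95
tcp_pos: [0.5579, 0.1248, 0.0928]
ee_rot: [[0.017, -1.0, -0.002], [-1.0, -0.017, -0.001], [0.001, 0.002, -1.0]]
wrist_force: [-0.3, 0.4, 0.5]
gripper_width: 0.25
delta [ 0.04 -0.11 -0.22] dist 0.2cm cur [0.5579 0.1248 0.0928] yaw 91.0 j [ 29.  24. -17.  -0. -49. -28.] F [-0.3  0.4  0.5] w 2.18cm t 26.9 spin -0.0
```

View pics/u2.png

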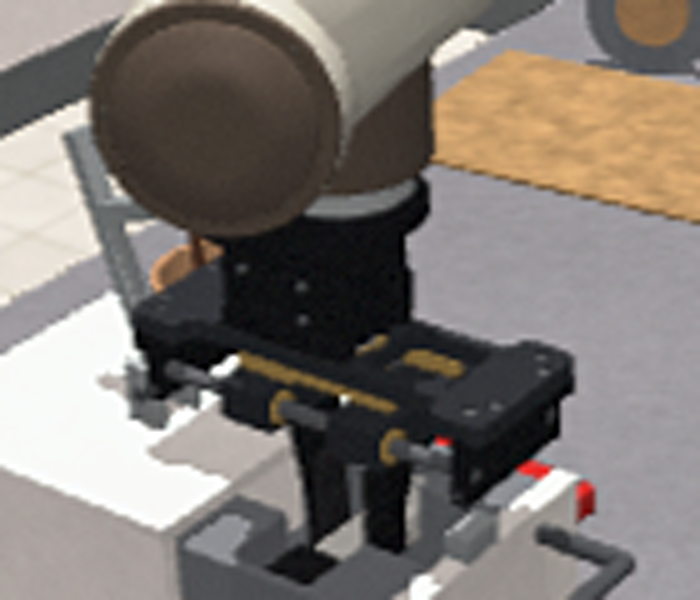

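```bash
python3 -m inch '[{"fingers":4,"delta_pos":[0,0,0],"spin":0},{"fingers":4,"delta_pos":[0,0,0],"spin":0},{"fingers":4,"delta_pos":[0,0,0],"spin":0},{"fingers":4,"delta_pos":[0,0,-2],"spin":0},{"fingers":4,"delta_pos":[0,0,-5],"spin":0},{"fingers":4,"delta_pos":[0,0,-8],"spin":0},{"fingers":4,"delta_pos":[0,0,-11],"spin":0},{"fingers":4,"delta_pos":[4,0,-11],"spin":0},{"fingers":4,"delta_pos":[8,1,-11],"spin":8},{"fingers":4,"delta_pos":[12,2,-11],"spin":16},{"fingers":5,"delta_pos":[16,3,-11],"spin":24},{"fingers":5,"delta_pos":[20,4,-11],"spin":32},{"fingers":5,"delta_pos":[24,5,-11],"spin":40},{"fingers":5,"delta_pos":[28,6,-11],"spin":48},{"fingers":5,"delta_pos":[32,7,-11],"spin":56},{"fingers":5,"delta_pos":[36,8,-11],"spin":64},{"fingers":5,"delta_pos":[40,9,-11],"spin":72},{"fingers":5,"delta_pos":[44,9,-11],"spin":80},{"fingers":5,"delta_pos":[47,9,-11],"spin":88},{"fingers":5,"delta_pos":[47,9,-11],"spin":96}]'; python3 - <<'E'
from h import *
go([.455,-.371,.1],-102)
shot("top","v1",(220,100,500,310),2.8)
shot("side","v2",(180,80,460,280),2.8)
E
```

```text
time_s: 29.0
tcp_pos: [0.4761, -0.3497, 0.2036]
ee_rot: [[-0.995, 0.097, 0.0], [0.097, 0.995, -0.001], [-0.0, -0.001, -1.0]]
wrist_force: [-0.6, 0.5, -0.1]
gripper_width: 0.577
delta [ 1.9  -2.31 10.36] dist 10.8cm cur [ 0.4761 -0.3497  0.2036] yaw -5.6 j [-21.  20.  -6.   0. -64. -75.] F [-0.6  0.5 -0.1] w 5.02cm t 29.0 spin -83.6
```

View pics/v1.png

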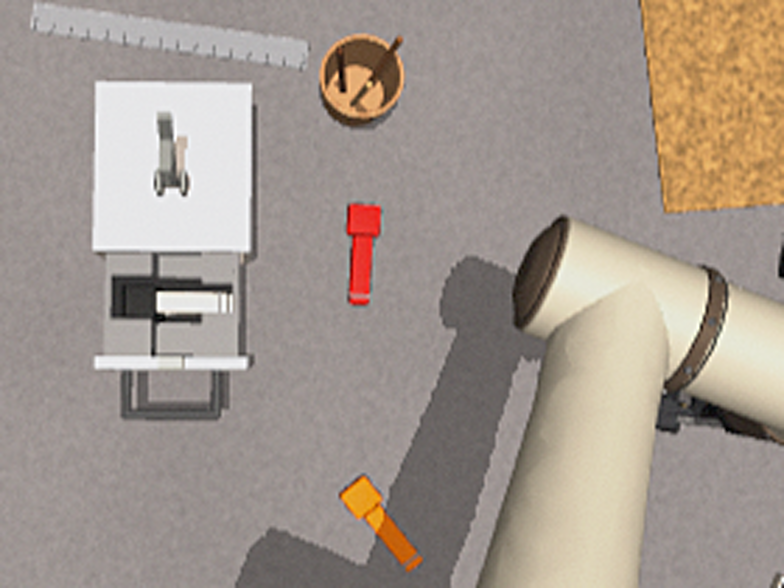

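View pics/v2.png

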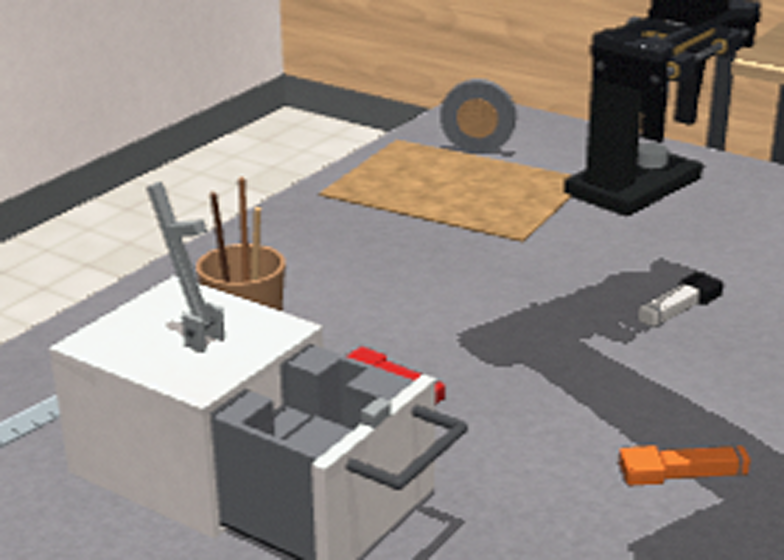

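```bash
python3 -m inch '[{"fingers":5,"delta_pos":[1.8,-2.4,0],"spin":8},{"fingers":5,"delta_pos":[1.8,-2.4,0],"spin":16},{"fingers":5,"delta_pos":[1.8,-2.4,0],"spin":24},{"fingers":5,"delta_pos":[1.8,-2.4,0],"spin":32},{"fingers":5,"delta_pos":[1.8,-2.4,0],"spin":40},{"fingers":5,"delta_pos":[1.8,-2.4,0],"spin":48},{"fingers":5,"delta_pos":[1.8,-2.4,0],"spin":56},{"fingers":5,"delta_pos":[1.8,-2.4,2],"spin":64},{"fingers":5,"delta_pos":[1.8,-2.4,4],"spin":72},{"fingers":5,"delta_pos":[1.8,-2.4,6],"spin":80},{"fingers":5,"delta_pos":[1.8,-2.4,8],"spin":88},{"fingers":5,"delta_pos":[1.8,-2.4,10],"spin":96.3},{"fingers":5,"delta_pos":[1.8,-2.4,10],"spin":96.3},{"fingers":5,"delta_pos":[1.8,-2.4,10],"spin":96.3}]'; python3 - <<'E'
from h import *
go([.4555,-.3715,.007],-102)
shot("side","w2",(320,120,520,270),3.5)
E
```

```text
time_s: 30.5
tcp_pos: [0.4569, -0.3685, 0.1044]
ee_rot: [[0.19, 0.982, -0.0], [0.982, -0.19, -0.0], [-0.0, 0.0, -1.0]]
wrist_force: [-0.0, -0.1, 0.4]
gripper_width: 0.577
delta [-0.32 -0.08  9.74] dist 9.7cm cur [ 0.4569 -0.3685  0.1044] yaw -101.0 j [ -23.   25.  -14.    0.  -51. -168.] F [-0.  -0.1  0.4] w 5.02cm t 30.5 spin 1.0
```

View pics/w2.png

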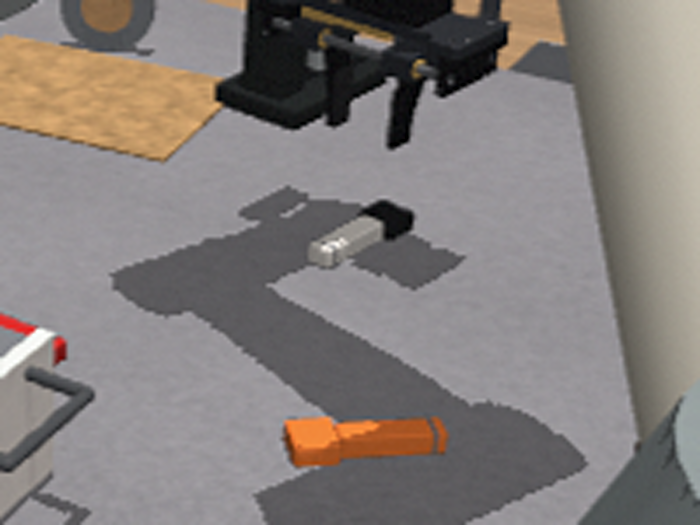

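```bash
python3 -m inch '[{"fingers":5,"delta_pos":[-0.3,-0.1,3.5],"spin":1},{"fingers":5,"delta_pos":[-0.3,-0.1,7],"spin":1},{"fingers":5,"delta_pos":[-0.3,-0.1,9.2],"spin":1},{"fingers":5,"delta_pos":[-0.3,-0.1,9.7],"spin":1},{"fingers":4,"delta_pos":[-0.3,-0.1,9.7],"spin":1},{"fingers":3,"delta_pos":[-0.3,-0.1,9.7],"spin":1},{"fingers":2,"delta_pos":[-0.3,-0.1,9.7],"spin":1},{"fingers":1.5,"delta_pos":[-0.3,-0.1,9.7],"spin":1},{"fingers":1.5,"delta_pos":[-0.3,-0.1,9.7],"spin":1},{"fingers":1.5,"delta_pos":[-0.3,-0.1,9.7],"spin":1}]'; python3 - <<'E'
from h import *
go([.559,.1252,.2],91)
shot("side","x2",(320,120,520,270),3.5)
E
```

```text
time_s: 31.55
tcp_pos: [0.4556, -0.3718, 0.008]
ee_rot: [[0.213, 0.977, 0.002], [0.977, -0.213, -0.001], [-0.001, 0.002, -1.0]]
wrist_force: [-0.5, 2.3, 4.6]
gripper_width: 0.247
delta [ 50.75  -0.44 -19.23] dist 54.3cm cur [ 0.4556 -0.3718  0.008 ] yaw -102.3 j [ -23.   32.  -19.    0.  -39. -169.] F [-0.5  2.3  4.6] w 2.15cm t 31.6 spin -13.3
```

View pics/x2.png

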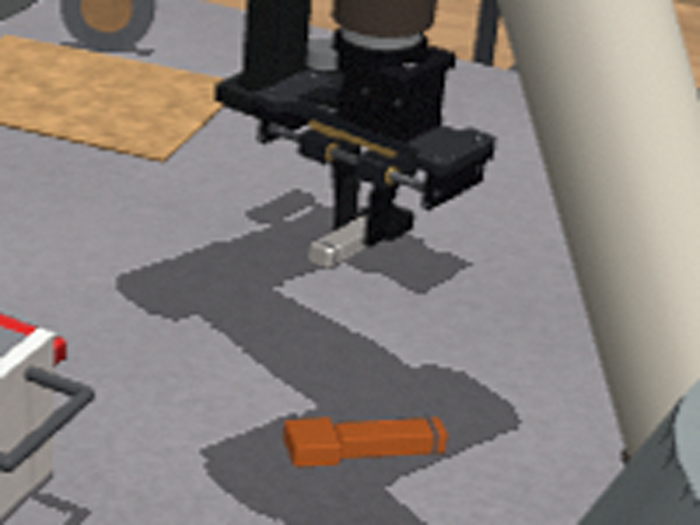

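```bash
python3 -m inch '[{"fingers":1.5,"delta_pos":[0,0,-2],"spin":0},{"fingers":1.5,"delta_pos":[0,0,-5],"spin":0},{"fingers":1.5,"delta_pos":[0,0,-8],"spin":-5},{"fingers":1.5,"delta_pos":[1,0,-11],"spin":-12},{"fingers":1.5,"delta_pos":[3,0,-14],"spin":-19},{"fingers":1.5,"delta_pos":[6,0,-17],"spin":-26},{"fingers":1.5,"delta_pos":[9,0,-19.2],"spin":-33},{"fingers":1.5,"delta_pos":[12,0,-19.2],"spin":-40},{"fingers":1.5,"delta_pos":[15,0,-19.2],"spin":-47},{"fingers":1.5,"delta_pos":[18,0,-19.2],"spin":-54},{"fingers":1.5,"delta_pos":[21,0,-19.2],"spin":-61},{"fingers":1.5,"delta_pos":[24,0,-19.2],"spin":-68},{"fingers":1.5,"delta_pos":[27,0,-19.2],"spin":-75},{"fingers":1.5,"delta_pos":[30,0,-19.2],"spin":-82},{"fingers":1.5,"delta_pos":[33,0,-19.2],"spin":-89},{"fingers":1.5,"delta_pos":[36,0,-19.2],"spin":-96},{"fingers":1.5,"delta_pos":[39,0,-19.2],"spin":-103},{"fingers":1.5,"delta_pos":[41,0,-19.2],"spin":-110},{"fingers":1.5,"delta_pos":[41,0,-19.2],"spin":-117},{"fingers":1.5,"delta_pos":[41,0,-19.2],"spin":-124}]';python3 - <<'E'
from h import *
go([.559,.1252,.2],91)
E
```

```text
time_s: 33.6
tcp_pos: [0.542, 0.0299, 0.1983]
ee_rot: [[-0.927, -0.376, -0.001], [-0.376, 0.927, -0.0], [0.001, 0.0, -1.0]]
wrist_force: [0.2, 0.5, -0.3]
gripper_width: 0.249
delta [-5.15  8.2  -0.17] dist 9.7cm cur [0.542  0.0299 0.1983] yaw 22.1 j [ 20.  15. -13.  -0. -62. -88.] F [ 0.2  0.5 -0.3] w 2.17cm t 33.6 spin -68.9
```

```bash
python3 -m inch '[{"fingers":1.5,"delta_pos":[0,0,-0.2],"spin":-7.5},{"fingers":1.5,"delta_pos":[0,0,-0.2],"spin":-15},{"fingers":1.5,"delta_pos":[-1,1.5,-0.2],"spin":-22},{"fingers":1.5,"delta_pos":[-2,3,-0.2],"spin":-29},{"fingers":1.5,"delta_pos":[-3,4.5,-0.2],"spin":-36},{"fingers":1.5,"delta_pos":[-4,6,-0.2],"spin":-44},{"fingers":1.5,"delta_pos":[-5,7.5,-0.2],"spin":-52},{"fingers":1.5,"delta_pos":[-5.1,8.2,-0.2],"spin":-60},{"fingers":1.5,"delta_pos":[-5.1,8.2,-0.2],"spin":-66},{"fingers":1.5,"delta_pos":[-5.1,8.2,-0.2],"spin":-69},{"fingers":1.5,"delta_pos":[-5.1,8.2,-0.2],"spin":-69}]';python3 - <<'E'
from h import *
go([.559,.1252,.125],91)
shot("top","y1",(240,170,340,240),7)
shot("side","y2",(220,120,360,240),5)
E
```

```text
time_s: 34.7
tcp_pos: [0.559, 0.1241, 0.2004]
ee_rot: [[0.012, -1.0, -0.001], [-1.0, -0.012, -0.0], [0.0, 0.001, -1.0]]
wrist_force: [0.2, 0.1, -0.1]
gripper_width: 0.249
delta [-0.11 -0.    7.54] dist 7.5cm cur [0.559  0.1241 0.2004] yaw 90.7 j [ 29.  18.  -9.  -0. -63. -28.] F [ 0.2  0.1 -0.1] w 2.16cm t 34.7 spin -0.3
```

View pics/y1.png

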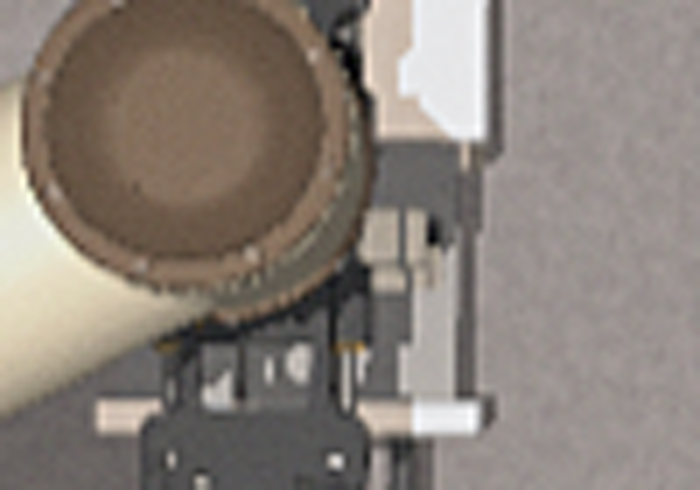

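View pics/y2.png

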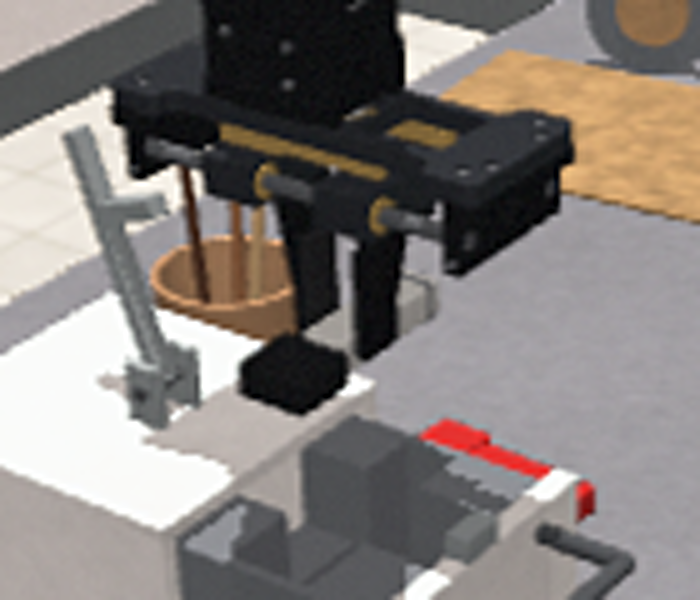

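Barrel end is at about 425 px (target 427), so the alignment holds. Descending.

```bash
python3 -m inch '[{"fingers":1.5,"delta_pos":[-0.1,0,2],"spin":-0.3},{"fingers":1.5,"delta_pos":[-0.1,0,4],"spin":-0.3},{"fingers":1.5,"delta_pos":[-0.1,0,6],"spin":-0.3},{"fingers":1.5,"delta_pos":[-0.1,0,7.4],"spin":-0.3},{"fingers":1.5,"delta_pos":[-0.1,0,7.4],"spin":-0.3},{"fingers":1.5,"delta_pos":[-0.1,0,7.4],"spin":-0.3}]';python3 - <<'E'
from h import *
go([.559,.125,.095],91)
E
```

```text
time_s: 35.4
tcp_pos: [0.5597, 0.125, 0.1271]
ee_rot: [[0.017, -1.0, 0.0], [-1.0, -0.017, -0.0], [0.0, -0.0, -1.0]]
wrist_force: [0.2, 0.1, 0.6]
gripper_width: 0.247
delta [-0.    0.07  3.21] dist 3.2cm cur [0.5597 0.125  0.1271] yaw 91.0 j [ 29.  22. -14.   0. -54. -28.] F [0.2 0.1 0.6] w 2.15cm t 35.4 spin -0.0
```

```bash
python3 -m inch '[{"fingers":1.5,"delta_pos":[0,0.05,0.7],"spin":0},{"fingers":1.5,"delta_pos":[0,0.05,1.4],"spin":0},{"fingers":1.5,"delta_pos":[0,0.05,2.1],"spin":0},{"fingers":1.5,"delta_pos":[0,0.05,2.8],"spin":0},{"fingers":1.5,"delta_pos":[0,0.05,3.2],"spin":0},{"fingers":1.5,"delta_pos":[0,0.05,3.2],"spin":0},{"fingers":1.5,"delta_pos":[0,0.05,3.2],"spin":0}]';python3 - <<'E'
from h import *
go([.559,.1245,.095],91)
shot("side","z2",(220,120,360,240),5)
E
```

```text
time_s: 36.1
tcp_pos: [0.559, 0.1251, 0.0949]
ee_rot: [[0.017, -1.0, 0.0], [-1.0, -0.017, -0.0], [0.0, -0.0, -1.0]]
wrist_force: [0.3, -0.3, -0.5]
gripper_width: 0.25
delta [ 0.06  0.01 -0.01] dist 0.1cm cur [0.559  0.1251 0.0949] yaw 91.0 j [ 29.  24. -17.   0. -49. -28.] F [ 0.3 -0.3 -0.5] w 2.17cm t 36.1 spin 0.0
```

View pics/z2.png

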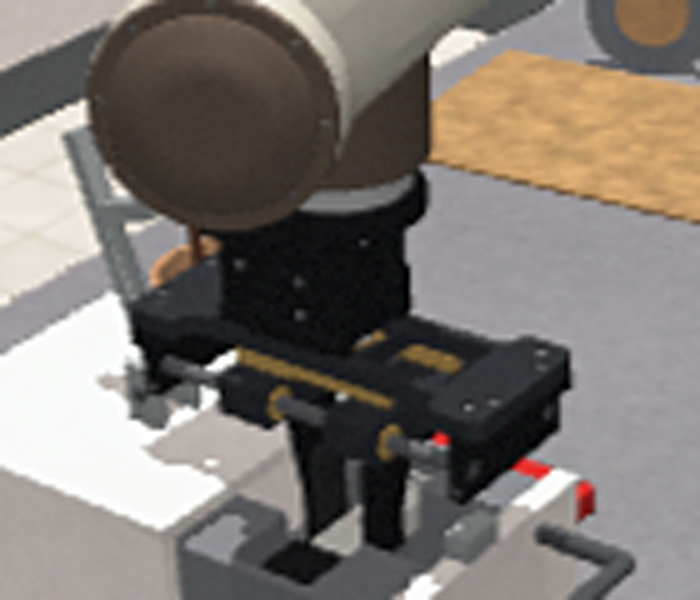

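```bash
python3 -m inch '[{"fingers":4,"delta_pos":[0,0,0],"spin":0},{"fingers":4,"delta_pos":[0,0,0],"spin":0},{"fingers":4,"delta_pos":[0,0,0],"spin":0},{"fingers":4,"delta_pos":[0,0,-2],"spin":0},{"fingers":4,"delta_pos":[0,0,-5],"spin":0},{"fingers":4,"delta_pos":[0,0,-8],"spin":0},{"fingers":4,"delta_pos":[0,0,-11],"spin":0},{"fingers":4,"delta_pos":[4,0,-12],"spin":0},{"fingers":4,"delta_pos":[8,0,-12],"spin":0},{"fingers":4,"delta_pos":[12,0,-12],"spin":0},{"fingers":4,"delta_pos":[16,0,-12],"spin":0},{"fingers":4,"delta_pos":[20,0,-12],"spin":0},{"fingers":4,"delta_pos":[24,0,-12],"spin":0},{"fingers":2,"delta_pos":[28,0,-12],"spin":0},{"fingers":0,"delta_pos":[32,0,-12],"spin":0},{"fingers":0,"delta_pos":[32,0,-12],"spin":0}]'; python3 - <<'E'
from h import *
shot("top","A1")
shot("top","A3",(240,170,340,240),7)
shot("side","A2")
for c in C: print(c,spots(c,"marker0"))
E
```

```text
time_s: 37.75
tcp_pos: [0.564, -0.1988, 0.2146]
ee_rot: [[0.012, -1.0, -0.0], [-1.0, -0.012, -0.001], [0.001, 0.0, -1.0]]
wrist_force: [0.4, 1.2, 0.0]
gripper_width: 0.267
top [(0.69, 282.4, 210.4)]
side [(0.61, 320.9, 213.6)]
```

View pics/A1.png

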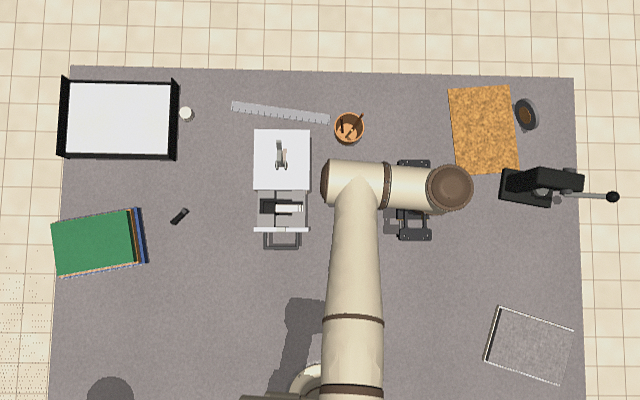

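View pics/A3.png

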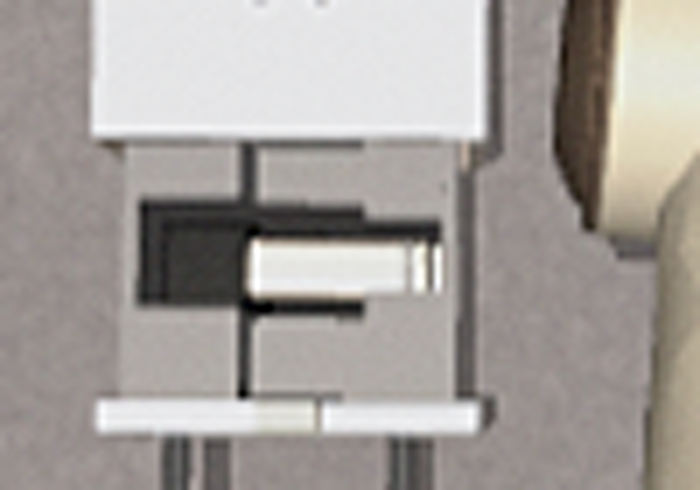

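View pics/A2.png

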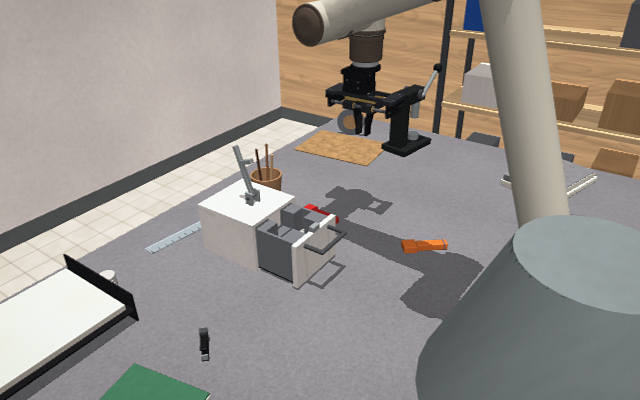

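```bash
python3 - <<'E'
from h import *
f=lambda x,y:(240+x/7-.5,170+y/7-.5)
for z in (.064,.09): print(z,onz("top",*f(442,267),z).round(4),onz("top",*f(247,267),z).round(4),"edges",onz("top",*f(340,238),z).round(4)[0],onz("top",*f(340,297),z).round(4)[0])
for p in [(138,254),(440,257)]: print(onz("top",*f(*p),.114))
go([.418,.121,.3],1)
E
```

```text
0.064 [0.5595 0.0662 0.064 ] [0.5582 0.1475 0.064 ] edges 0.571 0.5463
0.09 [0.5577 0.0659 0.09  ] [0.5565 0.1455 0.09  ] edges 0.569 0.5448
[0.55933364 0.18723448 0.114     ]
[0.5600926  0.06650459 0.114     ]
delta [-31.76  14.06  -8.5 ] dist 35.8cm cur [ 0.5645 -0.1939  0.215 ] yaw 91.1 j [ -3.  20.  -4.  -0. -66.   5.] F [ 0.7 -0.4  0.3] w 0.48cm t 38.0 spin -89.9
```

```bash
python3 -m inch '[{"fingers":0,"delta_pos":[0,2,0],"spin":6},{"fingers":0,"delta_pos":[-1,4.5,0],"spin":12},{"fingers":0,"delta_pos":[-3,7,0],"spin":18},{"fingers":0,"delta_pos":[-5,9.5,0],"spin":24},{"fingers":0,"delta_pos":[-7,12,0],"spin":30},{"fingers":0,"delta_pos":[-9,14.3,0],"spin":36},{"fingers":0,"delta_pos":[-11,14.3,0],"spin":42},{"fingers":0,"delta_pos":[-13,14.3,0],"spin":48},{"fingers":0,"delta_pos":[-15,14.3,0],"spin":54},{"fingers":0,"delta_pos":[-17,14.3,0],"spin":60},{"fingers":0,"delta_pos":[-19,14.3,0],"spin":66},{"fingers":0,"delta_pos":[-21,14.3,0],"spin":72},{"fingers":0,"delta_pos":[-23,14.3,0],"spin":78},{"fingers":0,"delta_pos":[-25,14.3,0],"spin":84},{"fingers":0,"delta_pos":[-27,14.3,0],"spin":90},{"fingers":0,"delta_pos":[-29,14.3,0],"spin":90},{"fingers":0,"delta_pos":[-31,14.3,0],"spin":90},{"fingers":0,"delta_pos":[-31.7,14.3,0],"spin":90},{"fingers":0,"delta_pos":[-31.7,14.3,0],"spin":90}]'; python3 - <<'E'
from h import *
go([.415,.121,.09],1)
shot("side","B2",(180,80,460,280),2.8)
E
```

```text
time_s: 39.9
tcp_pos: [0.4156, 0.1208, 0.215]
ee_rot: [[-1.0, -0.02, 0.0], [-0.02, 1.0, 0.0], [-0.0, 0.0, -1.0]]
wrist_force: [-0.4, 0.6, -0.5]
gripper_width: 0.002
delta [ 0.06  0.02 12.5 ] dist 12.5cm cur [0.4156 0.1208 0.215 ] yaw 1.2 j [  38.    3.  -25.   -0.  -61. -127.] F [-0.4  0.6 -0.5] w 0.02cm t 39.9 spin 0.2
```

View pics/B2.png

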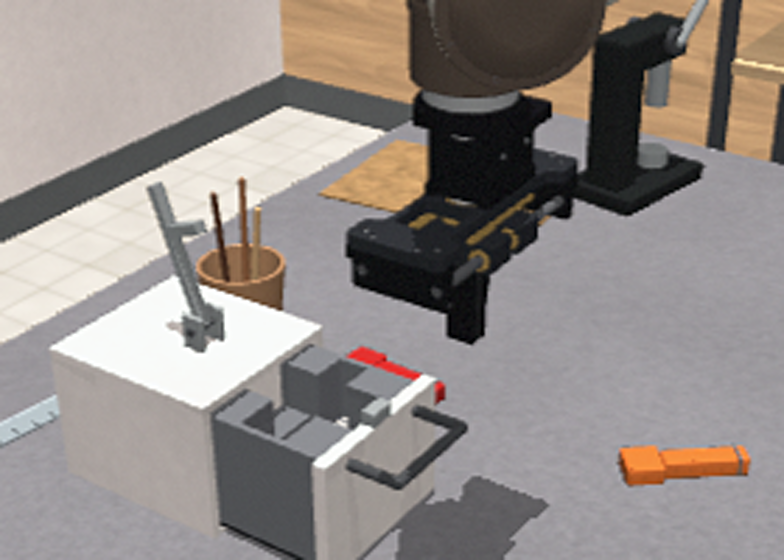

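```bash
python3 -m inch '[{"fingers":0,"delta_pos":[0,0,4],"spin":0},{"fingers":0,"delta_pos":[0,0,8],"spin":0},{"fingers":0,"delta_pos":[0,0,11],"spin":0},{"fingers":0,"delta_pos":[0,0,12.3],"spin":0},{"fingers":0,"delta_pos":[0,0,12.3],"spin":0},{"fingers":0,"delta_pos":[-0.8,0,12.3],"spin":0},{"fingers":0,"delta_pos":[-1.6,0,12.3],"spin":0},{"fingers":0,"delta_pos":[-2.3,0,12.3],"spin":0},{"fingers":0,"delta_pos":[-3,0,12.3],"spin":0},{"fingers":0,"delta_pos":[-3.7,0,12.3],"spin":0},{"fingers":0,"delta_pos":[-4.4,0,12.3],"spin":0},{"fingers":0,"delta_pos":[-5.1,0,12.3],"spin":0},{"fingers":0,"delta_pos":[-5.8,0,12.3],"spin":0},{"fingers":0,"delta_pos":[-6.5,0,12.3],"spin":0},{"fingers":0,"delta_pos":[-7.2,0,12.3],"spin":0},{"fingers":0,"delta_pos":[-7.9,0,12.3],"spin":0},{"fingers":0,"delta_pos":[-8.6,0,12.3],"spin":0},{"fingers":0,"delta_pos":[-9.3,0,12.3],"spin":0},{"fingers":0,"delta_pos":[-10,0,12.3],"spin":0}]'; python3 - <<'E'
from h import *
go([.538,.1235,.09],1)
shot("side","C2",(180,80,460,280),2.8)
E
```

```text
time_s: 41.85
tcp_pos: [0.5164, 0.1212, 0.0917]
ee_rot: [[-1.0, -0.017, -0.0], [-0.017, 1.0, -0.0], [0.0, -0.0, -1.0]]
wrist_force: [-1.8, -1.4, 1.1]
gripper_width: 0.004
delta [-2.17  0.19  0.17] dist 2.2cm cur [0.5164 0.1212 0.0917] yaw 1.0 j [  31.   21.  -23.    0.  -46. -120.] F [-1.8 -1.4  1.1] w 0.03cm t 41.9 spin -0.0
```

View pics/C2.png

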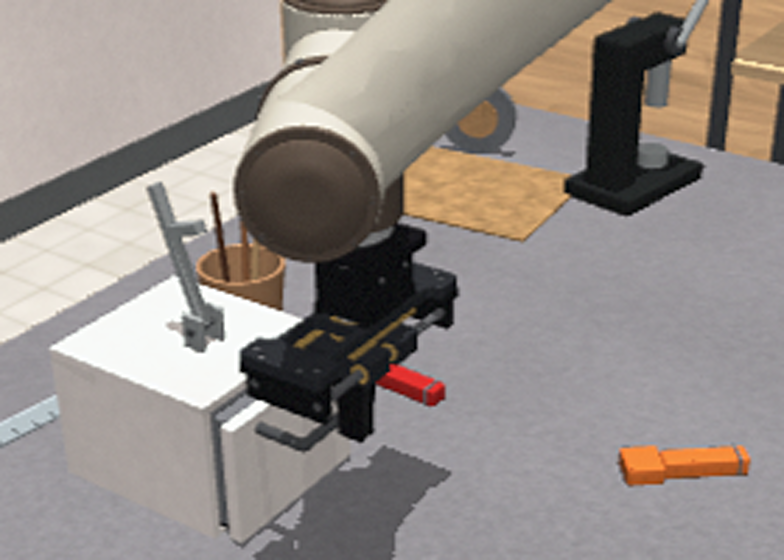

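```bash
python3 -m inch '[{"fingers":0,"delta_pos":[-0.5,0,0],"spin":0},{"fingers":0,"delta_pos":[-1,0,0],"spin":0},{"fingers":0,"delta_pos":[-1.5,0,0],"spin":0},{"fingers":0,"delta_pos":[-1.9,0,0],"spin":0},{"fingers":0,"delta_pos":[-2.1,0,0],"spin":0},{"fingers":0,"delta_pos":[-2.1,0,0],"spin":0}]';python3 -m inch '[{"fingers":0,"delta_pos":[-0.15,0,0],"spin":0},{"fingers":0,"delta_pos":[-0.15,0,0],"spin":0}]';python3 -m inch '[{"fingers":0,"delta_pos":[-0.15,0,0],"spin":0},{"fingers":0,"delta_pos":[-0.15,0,0],"spin":0}]'; python3 -m inch '[{"fingers":0,"delta_pos":[-0.15,0,0],"spin":0},{"fingers":0,"delta_pos":[-0.15,0,0],"spin":0}]'; python3 - <<'E'
from h import *
shot("side","D2",(180,80,460,280),2.8)
E
```

```text
time_s: 42.5
tcp_pos: [0.5324, 0.1215, 0.0915]
ee_rot: [[-1.0, -0.016, -0.01], [-0.016, 1.0, -0.002], [0.01, -0.002, -1.0]]
wrist_force: [-15.2, 5.6, 10.0]
gripper_width: 0.004
time_s: 42.7
tcp_pos: [0.5325, 0.1214, 0.0915]
ee_rot: [[-1.0, -0.016, -0.013], [-0.016, 1.0, -0.002], [0.013, -0.002, -1.0]]
wrist_force: [-18.7, 5.8, 12.4]
gripper_width: 0.01
time_s: 42.9
tcp_pos: [0.5326, 0.1214, 0.0915]
ee_rot: [[-1.0, -0.016, -0.015], [-0.016, 1.0, -0.003], [0.015, -0.002, -1.0]]
wrist_force: [-22.5, 7.1, 15.0]
gripper_width: 0.006
time_s: 43.1
tcp_pos: [0.5326, 0.1213, 0.0914]
ee_rot: [[-1.0, -0.016, -0.018], [-0.016, 1.0, -0.003], [0.018, -0.003, -1.0]]
wrist_force: [-26.8, 8.3, 18.2]
gripper_width: 0.005
```

View pics/D2.png

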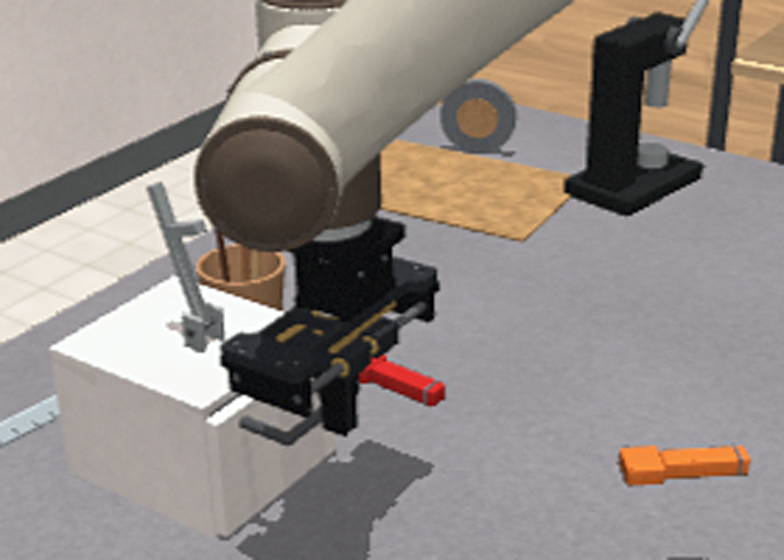

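```bash
python3 -m inch '[{"fingers":0,"delta_pos":[1,0,0],"spin":0},{"fingers":0,"delta_pos":[3,0,0],"spin":0},{"fingers":0,"delta_pos":[5,0,0],"spin":0},{"fingers":0,"delta_pos":[5,0,-3],"spin":0},{"fingers":0,"delta_pos":[5,0,-7],"spin":0},{"fingers":0,"delta_pos":[5,0,-11],"spin":0},{"fingers":0,"delta_pos":[5,0,-15],"spin":0},{"fingers":0,"delta_pos":[5,0,-19],"spin":0},{"fingers":0,"delta_pos":[5,0,-23],"spin":0},{"fingers":0,"delta_pos":[5,0,-23],"spin":0}]'; python3 - <<'E'
from h import *
go([.755,.1265,.315],1)
shot("side","E2",(180,80,460,280),2.8)
shot("top","E1",(220,100,380,260),4)
E
```

```text
time_s: 44.15
tcp_pos: [0.4952, 0.1219, 0.329]
ee_rot: [[-1.0, -0.018, 0.015], [-0.018, 1.0, 0.006], [-0.015, 0.005, -1.0]]
wrist_force: [-0.3, 0.2, -0.1]
gripper_width: 0.006
delta [-2.596e+01 -2.000e-02  1.790e+00] dist 26.0cm cur [0.4952 0.1219 0.329 ] yaw 1.0 j [  32.    7.   -5.    0.  -77. -121.] F [-0.3  0.2 -0.1] w 0.05cm t 44.1 spin 0.0
```

View pics/E2.png

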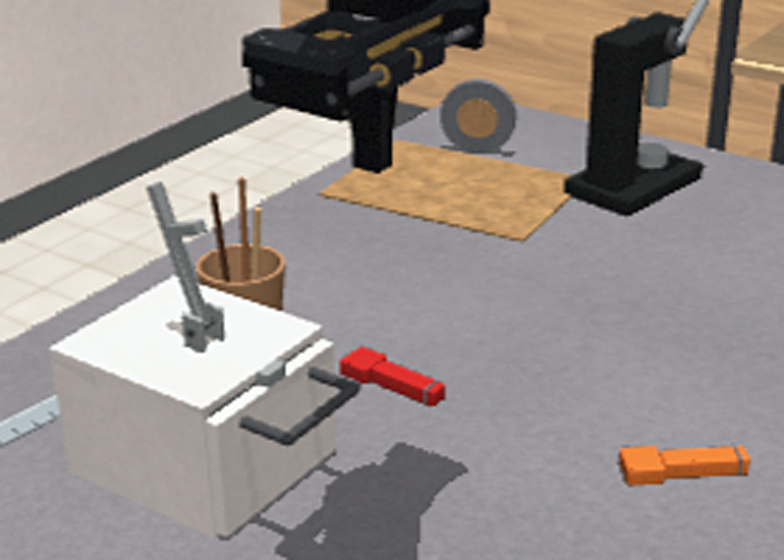

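View pics/E1.png

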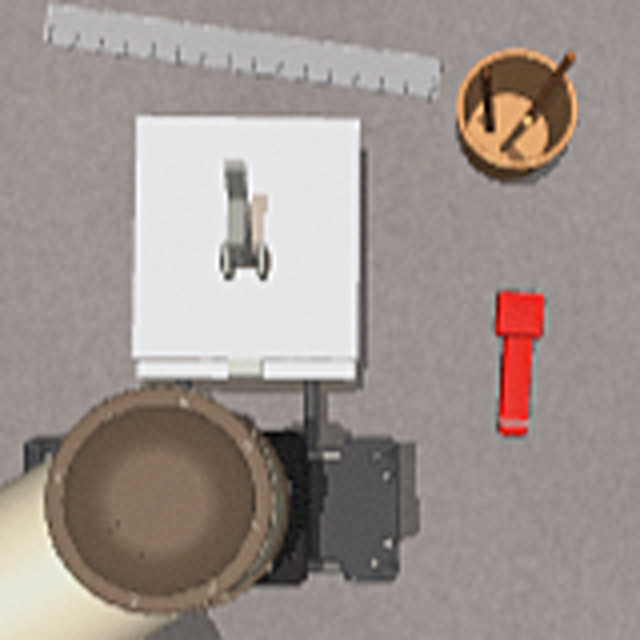

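```bash
python3 -m inch '[{"fingers":0,"delta_pos":[-3,0,0],"spin":0},{"fingers":0,"delta_pos":[-7,0,0],"spin":0},{"fingers":0,"delta_pos":[-11,0,0],"spin":0},{"fingers":0,"delta_pos":[-15,0,0],"spin":0},{"fingers":0,"delta_pos":[-19,0,0],"spin":0},{"fingers":0,"delta_pos":[-23,0,0],"spin":0},{"fingers":0,"delta_pos":[-26,0,0],"spin":0},{"fingers":0,"delta_pos":[-26,0,0],"spin":0},{"fingers":0,"delta_pos":[-26,0,0],"spin":0}]'; python3 - <<'E'
from h import *
go([.755,.1265,.235],1)
E
```

```text
time_s: 45.15
tcp_pos: [0.7517, 0.1253, 0.3183]
ee_rot: [[-1.0, -0.017, -0.004], [-0.017, 1.0, -0.002], [0.004, -0.001, -1.0]]
wrist_force: [-0.2, 0.7, 1.0]
gripper_width: 0.002
delta [-0.37  0.13  8.33] dist 8.3cm cur [0.7517 0.1253 0.3183] yaw 1.0 j [  22.   35.   35.   -0.  -91. -111.] F [-0.2  0.7  1. ] w 0.02cm t 45.1 spin -0.0
```

```bash
python3 -m inch '[{"fingers":0,"delta_pos":[-0.3,0.1,3],"spin":0},{"fingers":0,"delta_pos":[-0.3,0.1,6],"spin":0},{"fingers":0,"delta_pos":[-0.3,0.1,8.3],"spin":0},{"fingers":0,"delta_pos":[-0.3,0.1,8.3],"spin":0},{"fingers":0,"delta_pos":[0.7,0.1,8.3],"spin":0},{"fingers":0,"delta_pos":[1.7,0.1,8.3],"spin":0},{"fingers":0,"delta_pos":[2.7,0.1,8.3],"spin":0},{"fingers":0,"delta_pos":[3.7,0.1,8.3],"spin":0},{"fingers":0,"delta_pos":[4.7,0.1,8.3],"spin":0},{"fingers":0,"delta_pos":[5.5,0.1,8.3],"spin":0}]'; python3 - <<'E'
from h import *
go([.65,.1265,.235],1)
shot("side","F2",(180,80,460,280),2.8)
E
```

```text
time_s: 46.15
tcp_pos: [0.696, 0.1256, 0.2418]
ee_rot: [[-1.0, -0.018, 0.004], [-0.018, 1.0, 0.001], [-0.004, 0.001, -1.0]]
wrist_force: [-0.2, -1.1, 0.4]
gripper_width: 0.007
delta [4.6  0.17 0.66] dist 4.7cm cur [0.696  0.1256 0.2418] yaw 1.0 j [  23.   30.   15.    0.  -76. -112.] F [-0.2 -1.1  0.4] w 0.06cm t 46.1 spin 0.0
```

View pics/F2.png

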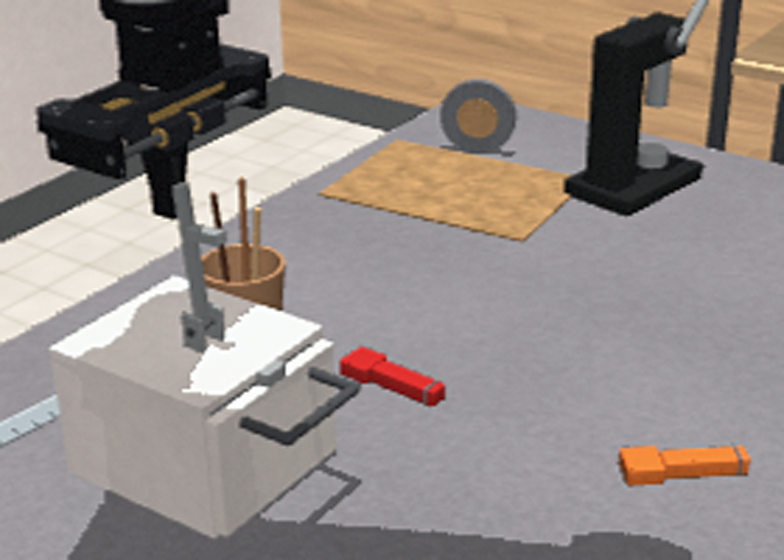

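Bar is nearly upright; continue pushing it over, then retreat upward.

```bash
python3 -m inch '[{"fingers":0,"delta_pos":[0.8,0.1,0],"spin":0},{"fingers":0,"delta_pos":[1.6,0.1,0],"spin":0},{"fingers":0,"delta_pos":[2.4,0.1,0],"spin":0},{"fingers":0,"delta_pos":[3.2,0.1,0],"spin":0},{"fingers":0,"delta_pos":[4,0.1,0],"spin":0},{"fingers":0,"delta_pos":[4.5,0.1,0],"spin":0},{"fingers":0,"delta_pos":[4.5,0.1,0],"spin":0},{"fingers":0,"delta_pos":[4.5,0.1,0],"spin":0},{"fingers":0,"delta_pos":[4.5,0.1,0],"spin":0}]'; python3 - <<'E'
from h import *
go([.65,.1265,.235],1)
shot("side","G2",(180,80,460,280),2.8)
E
```

```text
time_s: 47.1
tcp_pos: [0.6516, 0.1257, 0.2388]
ee_rot: [[-1.0, -0.017, 0.0], [-0.017, 1.0, -0.0], [-0.0, -0.0, -1.0]]
wrist_force: [0.5, 0.1, 0.1]
gripper_width: 0.006
delta [0.16 0.08 0.38] dist 0.4cm cur [0.6516 0.1257 0.2388] yaw 1.0 j [  25.   25.    8.    0.  -73. -114.] F [0.5 0.1 0.1] w 0.06cm t 47.1 spin -0.0
```

View pics/G2.png

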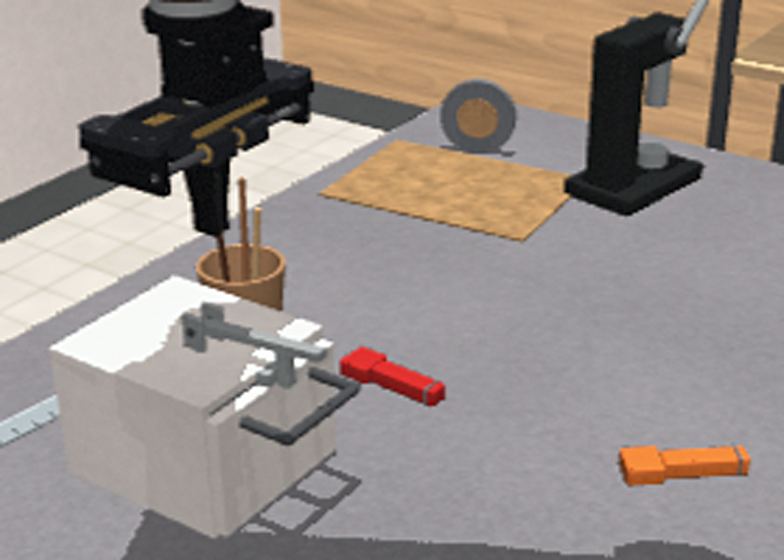

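```bash
python3 -m inch '[{"fingers":0,"delta_pos":[0,0,-4],"spin":0},{"fingers":0,"delta_pos":[0,0,-8],"spin":0},{"fingers":0,"delta_pos":[0,-4,-8],"spin":0},{"fingers":0,"delta_pos":[1,-8,-8],"spin":0},{"fingers":0,"delta_pos":[2,-12,-8],"spin":0},{"fingers":0,"delta_pos":[3,-16,-8],"spin":0},{"fingers":0,"delta_pos":[4,-20,-8],"spin":0},{"fingers":0,"delta_pos":[5,-24,-8],"spin":0},{"fingers":0,"delta_pos":[6,-28,-8],"spin":0},{"fingers":0,"delta_pos":[7,-32,-8],"spin":0},{"fingers":0,"delta_pos":[7,-36,-8],"spin":0},{"fingers":0,"delta_pos":[7,-36,-8],"spin":0},{"fingers":0,"delta_pos":[7,-36,-8],"spin":0}]'; python3 - <<'E'
from h import *
a=cv2.imread("pics/a_side.png");b=capture("side")[:,:,::-1]
x0,y0,x1,y1=180,170,340,280
cv2.imwrite("pics/H2.png",np.hstack([cv2.resize(i[y0:y1,x0:x1],None,fx=2.4,fy=2.4,interpolation=cv2.INTER_CUBIC) for i in(a,b)]))
a=cv2.imread("pics/a_top.png");b=capture("top")[:,:,::-1]
x0,y0,x1,y1=240,110,370,250
cv2.imwrite("pics/H1.png",np.hstack([cv2.resize(i[y0:y1,x0:x1],None,fx=3,fy=3,interpolation=cv2.INTER_CUBIC) for i in(a,b)]))
print(spots("top","latch_tab"),spots("side","latch_tab"),spots("top","handle"),spots("side","handle"))
print(spots("top","remover"),spots("top","pot"));s=sense();print(s["tcp_pos"],s["wrist_force"],s["time_s"])
E
```

```text
time_s: 48.45
tcp_pos: [0.5875, -0.2364, 0.3183]
ee_rot: [[-1.0, -0.015, -0.001], [-0.015, 1.0, 0.0], [0.001, 0.0, -1.0]]
wrist_force: [0.0, 0.2, 0.9]
gripper_width: 0.005
[(0.49, 280.0, 207.0)] [(0.55, 290.7, 210.3)] [(0.67, 280.0, 207.2)] [(0.69, 295.6, 226.8)]
[(0.68, 177.2, 216.8)] [(0.76, 345.0, 135.0)]
[ 0.58785327 -0.23463983  0.31902095] [-0.61136034 -0.8622043  -0.90279603] 48.85
```

View pics/H2.png

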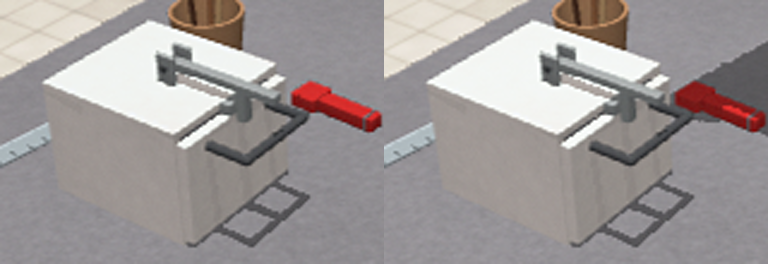

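View pics/H1.png

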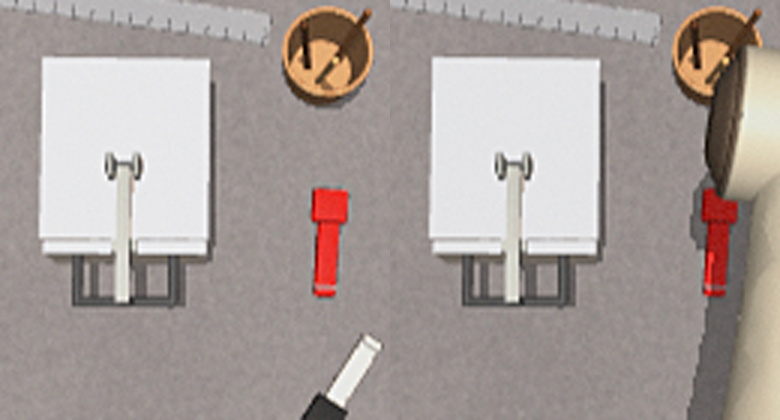

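Drawer, latch and bystanders match the first pictures, and the robot is clear of everything.

```bash
python3 -c "
from station import *
print(finish_job())"
```

```text
the job is handed in; nothing more can be done
None
```

The marker dispenser is refilled and latched, and the job is handed in at about 49 s of the 210 s allowed; no verdict is reported.

- **Steps:** I tipped the latch bar back, pulled the drawer open to its stop, and dropped all three white markers on the desk into the chute. Each went in with its cap in the wide left end. I then pushed the drawer against its shut stop and tipped the bar forward so it dropped over the striker. The red and orange look-alikes were left alone.
- **Before shutting the drawer:** A top view showed the last marker lying flat and along the slot, cap left. It measured within about 4 mm of mid-length and 1 mm of the slot's middle line. No white markers were left on the desk.
- **Final check:** Bar, drawer, pot and remover matched the first pictures in both views, except that the arm partly hid the pot in the top view. The wrist force was about zero with the arm well clear.
- **What I could not check:** The markers were not visible once the drawer was shut.
- **Disagreements:** The side camera placed points about 5 mm or more off from the top camera, so I relied on the top camera. One marker was knocked a couple of centimetres aside early on, and I measured it again before gripping it. No grip slip showed at any check.

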